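# Set a worn cross-slide to its marker against backlash, then lock it

### The job

The slide stands past the yellow marker: turn the knob counter-clockwise until the red pointer is a good 6 mm beyond the marker on the other (knob) side, then feed clockwise and stop with the red pointer in line with the yellow marker (within 2 mm), so that the screw's backlash is taken up in the feed direction, and let go without turning the knob back. Then swing the red click wrench clockwise until its handle joint clearly gives, and stop there. Leave the marker and everything else on the bench where it is.

Things in the scene. Friction and masses are not known exactly. Their poses are not given: they have to be found in the camera images.
- fixture: Bench cross-slide fixture, bolted down. Iron base plate 240 (x) x 300 (y) x 25 mm; origin: centre of its underside. On its -x side (towards the robot): a cream housing with the feed knob at the +y end, the lock screw with the click wrench at the -y end; behind them the slide runs along y. Highest part: the slide's tool block, 98 mm (bolt heads 114 mm).
- knob_grip (a point): On the feed knob's axis, half-way up its black grip bar, 104 mm above the table. Bar: 48 mm long (this frame's x), 14 mm thick (y), 34 mm tall (z; 15 mm beyond this point, 19 mm below it to a steel dial 68 mm across). z = knob axis, out of the housing, leaning 29 degrees from vertical towards the fixture's -x: tilt the gripper to suit. The frame turns with the knob.
- screw (a joint): Angle of the leadscrew's drive shaft under the knob, rad, growing clockwise as seen from outside the housing. Clockwise feeds the slide 15 mm per rad to the fixture's -y, counter-clockwise withdraws it to +y. Takes 0.12 N m to turn, stays where left, range -2.2 to 2.2. The knob's own angle is screw + slack.
- slack (a joint): Backlash: angle in rad by which the knob leads its screw, range 0 to 0.5. 0 = slack taken up against counter-clockwise (withdraw) turning, 0.5 = taken up against clockwise (feed) turning. The knob turns alone with light friction (0.02 N m) between these, then drives the screw and the slide. Any start value.
- slide_pointer (a point): Top of the tip of the red pointer on the slide's front, 62 mm above the table; axes as the fixture's. It moves along the fixture's y with the slide. At the start it is 4 to 18 mm on the -y side of the marker.
- marker_tip (a point): Top of the tip of the yellow marker clamped on the scale rail, just in front of the red pointer's path, 62 mm above the table; axes as the fixture's. In line means the same y as the red pointer in this frame. Clamped at a different place each time; it must not be pushed.
- lock_axis (a point): Point on the upright axis of the lock screw, at the middle height of the wrench, 71 mm above the table. The click wrench stays fitted on this screw. z = up; -y points from the screw towards the wrench's joint, which is 40 mm away.
- lock (a joint): Angle of the lock screw in rad, growing clockwise seen from above. Starts at 0.2 to 0.45, turns against 0.4 N m and is tight (hard stop) at 0.75.
- wrench_grip (a point): Centre of the wrench's red handle, 22 mm thick, level, 71 mm above the table, 105 mm from the wrench's joint, 145 mm from the lock axis; the handle reaches from 55 mm short of this point to 50 mm beyond it. -y points outwards along the handle. Nothing but the table lies below this point. Clockwise swings it to the fixture's -x side.
- click (a joint): Bend of the wrench's breakaway joint in rad: 0 = straight, as at the start. It gives at 1.3 N m (about 12 N pushed at the grip point) once the lock screw is tight, bends the same way as the wrench is swung and stays as it is left. Clearly given = bent 0.15 or more; up to 0.5 is still a stop, beyond that it was pulled on through.
- bush: Small copper-coloured bush, 24 mm across, 28 mm tall, standing on the base plate between knob and wrench. Bystander; origin under its centre.
- vblock: Steel V-block 50 x 45 x 32 mm on the table in front of the fixture. Bystander; origin under its centre.
- caliper: Steel caliper 170 mm long, lying left (+y) of the fixture. Bystander; origin under the beam's middle.
- chuck_key: T-shaped steel chuck key, 110 mm long, lying on the left of the table. Bystander.
- screwdriver: Screwdriver lying on the right of the table. Bystander.
- turned_part: Stepped steel turned part 44 mm across, 50 mm tall, on the right of the table. Bystander.

How it is judged:
By the outcome, as a careful person would: the job done as asked, in the order asked, and still so for the second after the job is handed in, with the robot touching nothing.
It also fails if it takes over 54 s, if anything falls off the work surface, if the arm or the gripper's body presses on something with over 40 N, if the wrist force passes 120 N, or if a joint passes its speed limit or range.

### The arm

A 6-joint arm with a two-finger parallel gripper is mounted at the origin on the work surface. World frame = base frame: x ahead of the robot, y to its left, z up, the work surface at z = 0. Lengths are in m, angles in rad, forces in N, time in s.
With the tool pointing down it reaches from about 0.35 to 0.925 m from the base axis. Payload 6.4 kg.
Tool frame: the origin (TCP) lies on the centre line of the jaws, within the pads' length; the fingertips stand 11 mm ahead of it and the grasp point (between the pads) lies 8 mm behind it (r.tips_ahead is the z of the fingertips in the tool frame, in m); z points along the fingers, y is the direction in which the jaws open and shut (so a half turn about z gives the same grasp; the last joint's range is limited). The gripper opens to 85 mm and grips with 20 to 120 N. Pads are 22 mm wide; open, the fingers measure 114 mm over their backs; the gripper's body (76 mm by 85 mm) begins 54 mm behind the grasp point. The pads swing forward as they close: fully open they stand 13 mm farther back than shut.
Start: joints at [1.119, 0.245, 1.558, -0, 1.339, -0.174], TCP at [0.178, 0.625, 0.216] pointing down, gripper open.
Joint ranges: [-3.13, 3.13], [-1.02, 2.26], [0.13, 2.54], [-0.95, 4.09], [0.21, 2.88], [-2.74, 2.74]. Speed limits (rad/s): [2.57, 2.57, 3.14, 3.14, 3.14, 3.14].

### API

Orientations are given as a unit quaternion [x, y, z, w].
In Python, from plant import r, vision gives the robot as it stands.
- The arm moves only by the shell command python3 -m creep 'ROWS'. ROWS is JSON, a list of rows, each a list of 5 numbers: the shift along the tool's x, y, z in units of 80 mm (1.0 is 80 mm), then the turn about the tool's z in units of 5 degrees (1.0 is 5 degrees), then the closure, from -1 (fully open) to 1 (shut). In form: [[x, y, z, yaw, jaw], ...]. A call has 1 to 5 rows; each row shifts and turns the commanded pose from where the row before left it, along the tool's axes as they then stand; what a row does not reach is not made up. A row lasts 1/10 s, in which the tool goes at most 50 mm and 8.59 degrees, less where a joint would pass 70% of its speed; a pose out of reach is approached as far as the arm can. A call with a number of a shift or a turn outside -1 to 1 is refused whole. A call with a gripper value outside its range is refused whole. The fingers move at their own pace and stop on an object; the grip force is fixed at half the most. Time passes only in rows, so rows that do not move let the fingers close. It gives the time, the measured TCP pose, the force and the opening at its end, in the units of the state.
- r.get_state(): the state, without advancing time (a new reading comes with each control period).
- vision.grab_frame(name): name is "scene" or "top" or "wrist"; returns (picture, depth): 400x640x3 uint8, red, green, blue; 400x640 float32, m along the optical axis (not along the pixel's ray), 0 where there is no reading.
- vision.camera_params(name): a dict with "fovy" (degrees; the focal length in pixels is half the picture's height over the tangent of half this angle, whatever the lens; pixels are square), "cx", "cy" (the principal point, pixels), "eye" and "orientation" of the camera in the world. Camera axes: x right, y down, z forward; pixel columns grow to the right and rows downward; lengths in m; the calibration is good to about 2 mm. A picture is of the moment at which its call begins: read the wrist's pose just before it. camera_params takes no time and is no camera call; for the wrist camera it gives the pose at the moment of the call.
- r.finish_job(): hands the job in, once; it reports no verdict.
The state is a dict: "time": time; "joint_pos": joint angles; "qvel": joint speeds; "effort": joint torques, N m; "ee_pos": TCP position; "ee_rot": TCP orientation; "force": force on the tool from outside, world axes, zero at the start; "wrist_torque": the same for the moment, N m; "finger_gap": finger opening in m.
Only numpy, scipy, OpenCV 4.12 (cv2) and the standard library are available. Lean on these libraries where they do the work, as an engineer would, in place of code of your own. Each camera call takes 0.05 s, during which the arm holds its last target.

## Working session

There is one attempt and no reset: what is moved stays moved. The work goes in short steps, Python scripts to look and compute and a shell command to move; the robot and the scene stay as the last step left them, time stands still between calls to the robot, and variables do not carry over. Pictures are saved under pics/ and viewed, and the job is handed in when it is done.

```bash
ls; mkdir -p pics; python3 - <<'E'
from plant import r, vision
import cv2
for n in ("scene","top"):
    im,d=vision.grab_frame(n); cv2.imwrite(f"pics/{n}0.png",im[:,:,::-1]); print(n,vision.camera_params(n))
    import numpy as np; np.savez(f"{n}0.npz",im=im,d=d)
print(r.get_state(), r.tips_ahead)
E
```

```text
pics
scene {'fovy': 53.67107563905785, 'cx': 320.76185363088257, 'cy': 201.69806088153885, 'eye': array([ 0.84895364, -0.55808766,  0.92695127]), 'orientation': array([ 0.92012977,  0.2234998 , -0.08316907, -0.31063154])}
top {'fovy': 45.92431819017657, 'cx': 322.7320757863046, 'cy': 212.16929651092653, 'eye': array([0.25651615, 0.0182282 , 1.63844761]), 'orientation': array([ 0.70479162, -0.70274651,  0.0717597 , -0.06531962])}
{'time': 0.1, 'joint_pos': array([ 1.11890202e+00,  2.45728044e-01,  1.55891826e+00, -1.93598669e-05,
        1.33870310e+00, -1.74122773e-01]), 'qvel': array([-0.00042341, -0.00027454, -0.00297146,  0.00065346, -0.00249701,
       -0.00015976]), 'effort': array([-5.73432026e-04, -4.30673218e+01, -3.27128685e+01, -1.26365226e-04,
        2.89717886e-03, -1.12185862e-05]), 'ee_pos': array([0.17801295, 0.62458815, 0.21488684]), 'ee_rot': array([ 1.38437431e-01,  9.90370792e-01, -8.38600819e-04, -2.61512020e-04]), 'force': array([ 0.00953769, -0.00224402,  0.14049285]), 'wrist_torque': array([ 0.05352853, -0.01718704,  0.00666246]), 'finger_gap': 0.08558098648265493} 0.011
```

View pics/scene0.png

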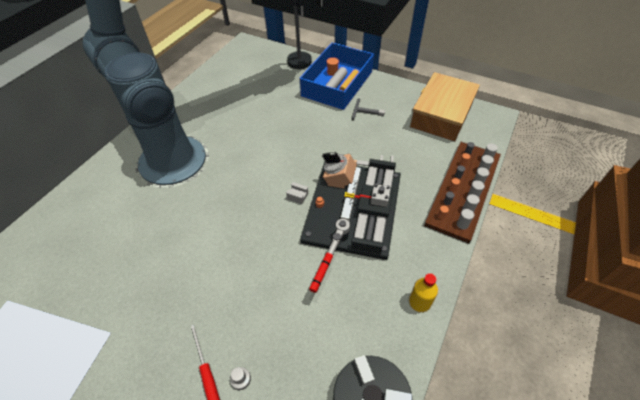

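View pics/top0.png

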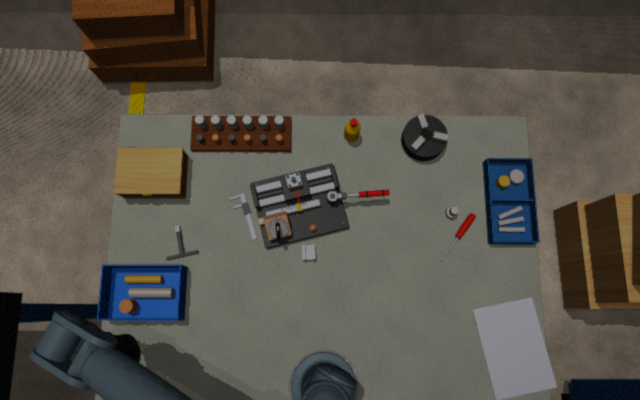

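The scene view shows the fixture around (350,205); in the top view it is around (300,205), with the wrench handle at (375,194). I'll zoom in on both.

```bash
cat > h.py <<'E'
import numpy as np, cv2
from scipy.spatial.transform import Rotation as R
from plant import r, vision
def K(p,H=400):
    f=H/2/np.tan(np.radians(p['fovy']/2)); return f
def deproj(p,u,v,d):
    f=K(p); c=np.array([(u-p['cx'])/f*d,(v-p['cy'])/f*d,d]); return p['eye']+R.from_quat(p['orientation']).apply(c)
def onz(p,u,v,z):
    f=K(p); w=R.from_quat(p['orientation']).apply([(u-p['cx'])/f,(v-p['cy'])/f,1.]); return p['eye']+w*(z-p['eye'][2])/w[2]
def proj(p,X):
    f=K(p); c=R.from_quat(p['orientation']).inv().apply(np.asarray(X)-p['eye']); return np.stack([c[...,0]/c[...,2]*f+p['cx'],c[...,1]/c[...,2]*f+p['cy']],-1)
def shot(n,tag):
    p=vision.camera_params(n); im,d=vision.grab_frame(n); cv2.imwrite(f"pics/{tag}.png",im[:,:,::-1]); np.savez(f"{tag}.npz",im=im,d=d,**p); return p,im,d
def load(tag):
    z=np.load(f"{tag}.npz"); p={k:z[k] for k in('fovy','cx','cy','eye','orientation')}; return p,z['im'],z['d']
E
python3 - <<'E'
import cv2,numpy as np
from h import *
im=np.load('top0.npz')['im'][150:260,220:400,::-1]; cv2.imwrite('pics/top0z.png',cv2.resize(im,None,fx=4.4,fy=4.4,interpolation=cv2.INTER_CUBIC))
im=np.load('scene0.npz')['im'][135:305,270:430,::-1]; cv2.imwrite('pics/scene0z.png',cv2.resize(im,None,fx=3.5,fy=3.5,interpolation=cv2.INTER_CUBIC))
p=vision.camera_params('top')
for u,v,z in((270,247,0.025),(349,229,.025),(335,165,.025),(250,186,.025),(388,193,.071),(333,197,.071),(278,230,.104)): print(u,v,onz(p,u,v,z))
E
```

```text
270 247 [0.45135985 0.18443055 0.025     ]
349 229 [ 0.51479681 -0.08725805  0.025     ]
335 165 [ 0.74485339 -0.03948236  0.025     ]
250 186 [0.66663323 0.25976674 0.025     ]
388 193 [ 0.63236524 -0.21864306  0.071     ]
333 197 [ 0.61757092 -0.03067966  0.071     ]
278 230 [0.49801048 0.15135369 0.104     ]
```

View pics/top0z.png

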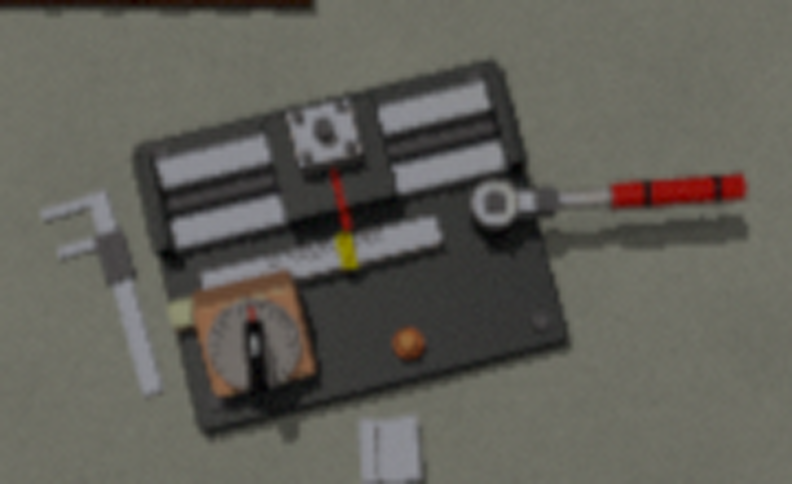

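View pics/scene0z.png

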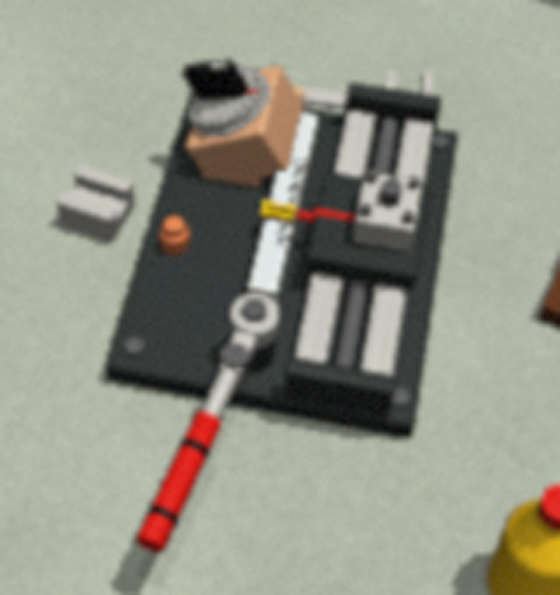

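Fixture yaw is about 12.5°. The knob bar lies roughly along the fixture's x, and the wrench points at about −y. Tool z can't be tilted through the rows, so I plan to straddle the bar with the jaws partly open. Next I'll move closer and use the wrist camera.

```bash
python3 -c "
from h import *
p=vision.camera_params('wrist');s=r.get_state();T=R.from_quat(s['ee_rot']);print(p['fovy'],T.inv().apply(p['eye']-s['ee_pos']),(T.inv()*R.from_quat(p['orientation'])).as_matrix().round(3))"
python3 -m creep '[[-0.44,-0.38,0,0,-1],[-0.44,-0.38,0,0,-1],[-0.44,-0.38,0,0,-1],[-0.44,-0.38,0,0,-1],[-0.44,-0.38,0,0,-1]]'
```

```text
65.16640236211792 [ 0.07204776 -0.00029633 -0.15677935] [[ 0.001 -0.96  -0.279]
 [ 1.     0.001  0.   ]
 [-0.    -0.279  0.96 ]]
time: 0.6
ee_pos: [0.3062, 0.4289, 0.2154]
ee_rot: [0.138, 0.99, -0.0, -0.0]
force: [1.1, 0.1, 0.1]
finger_gap: 0.0855
```

```bash
python3 -m creep '[[-0.44,-0.38,0,0,-1],[-0.44,-0.38,0,0,-1],[-0.44,-0.38,0,0,-1],[-0.44,-0.38,0,0,-1],[-0.44,-0.38,0,0,-1]]'
```

```text
time: 1.1
ee_pos: [0.4338, 0.2344, 0.2157]
ee_rot: [0.138, 0.99, -0.0, -0.0]
force: [-0.5, 1.0, 0.7]
finger_gap: 0.0852
```

```bash
python3 -m creep '[[-0.32,-0.34,-0.27,0,-1],[-0.32,-0.34,-0.27,0,-1],[-0.32,-0.34,-0.27,0,-1],[-0.32,-0.34,-0.27,0,-1],[0,0,0,0,-1]]'; python3 -c "
from h import *
p,im,d=shot('wrist','w1');cv2.imwrite('pics/w1z.png',cv2.resize(im[:,:,::-1],(800,500)))"
```

```text
time: 1.6
ee_pos: [0.5048, 0.1003, 0.3055]
ee_rot: [0.141, 0.99, -0.0, 0.003]
force: [-0.6, 1.4, 1.2]
finger_gap: 0.0853
```

View pics/w1z.png

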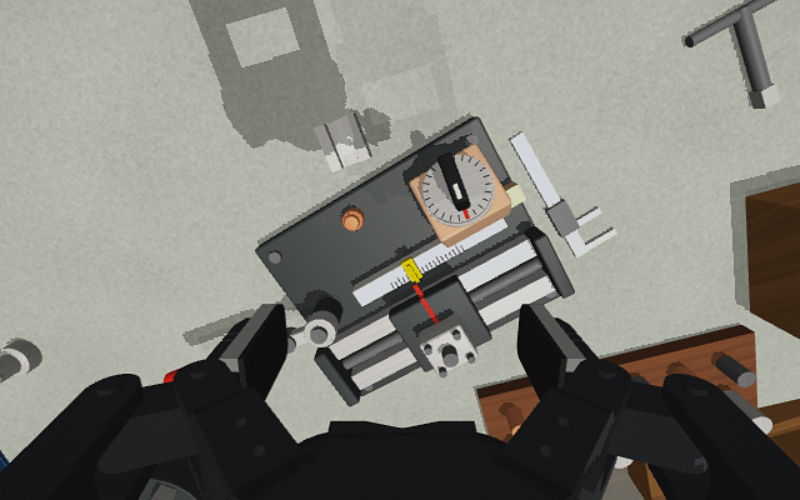

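The wrist picture shows the whole fixture: knob at (457,185), yellow marker at (411,268), red pointer tip at (416,288), lock axis at (318,331). I'll zoom in for the numbers.

```bash
python3 -c "
from h import *
p,im,d=load('w1')
c=im[170:280,260:420,::-1];cv2.imwrite('pics/w1a.png',cv2.resize(c,None,fx=5,fy=5,interpolation=cv2.INTER_CUBIC))
c=im[85:205,310:430,::-1];cv2.imwrite('pics/w1b.png',cv2.resize(c,None,fx=5,fy=5,interpolation=cv2.INTER_CUBIC))
print(p)
"
```

```text
{'fovy': array(65.16640236), 'cx': array(321.44186115), 'cy': array(191.49585155), 'eye': array([0.43458051, 0.12023941, 0.46185449]), 'orientation': array([0.79120746, 0.59441432, 0.08664152, 0.11469798])}
```

View pics/w1a.png

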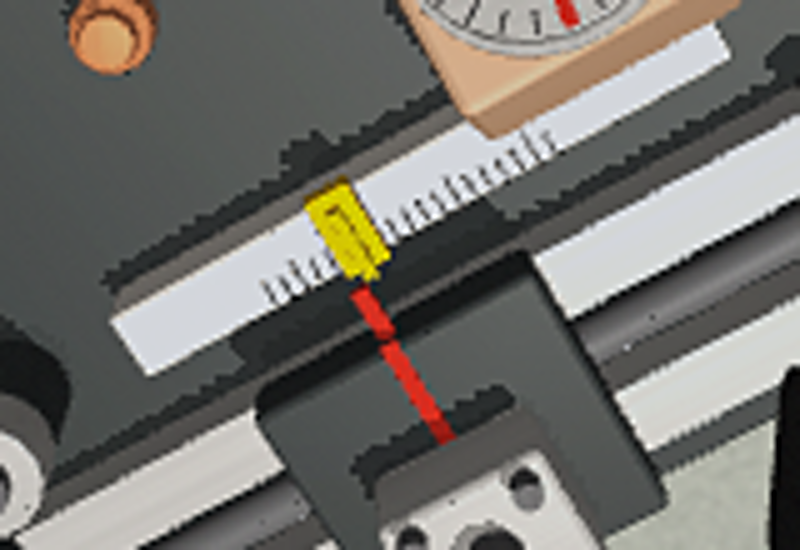

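View pics/w1b.png

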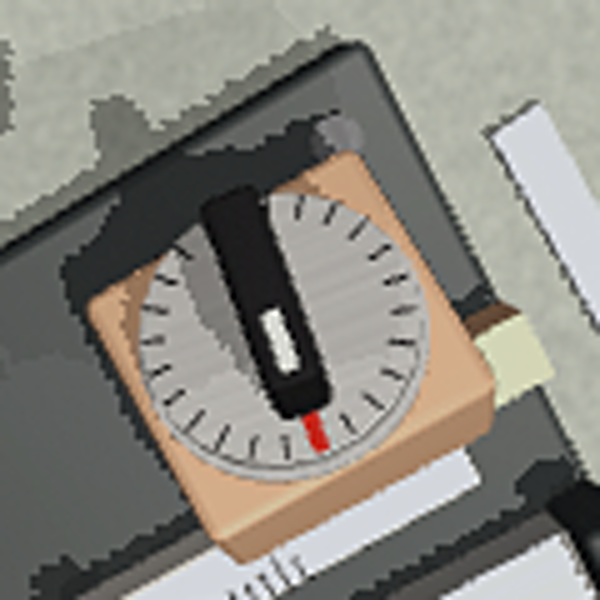

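```bash
cat >> h.py <<'E'
def fixture(p,c1,c2):
    a=onz(p,*c1,.025)[:2]; b=onz(p,*c2,.025)[:2]
    v=(a-b); L=np.linalg.norm(v); ey=v/L; ex=np.array([ey[1],-ey[0]]); o=(a+b)/2+.12*ex
    return o,ex,ey,L
E
python3 -c "
from h import *
p,im,d=load('w1')
o,ex,ey,L=fixture(p,(382,94),(206.4,200)); print(o,np.degrees(np.arctan2(ex[1],ex[0])),L)
F=lambda w:(ex@(w[:2]-o),ey@(w[:2]-o))
for n,u,v,z in(('marker',334,226,.062),('pointer',331.2,228,.062),('dial c',366,152,.104-.019*.875),('lock',318*.8,331*.8,.071),('bush',352*.8,222*.8,.04)):
  w=onz(p,u,v,z); print(n,w.round(4),np.round(F(w),4), d[int(v),int(u)])
# deproj with depth
for n,u,v in(('bar',363,150),('marker',331,219),('slideptr',341,247)):
  w=deproj(p,u,v,d[v,u]); print(n,w.round(4),np.round(F(w),4))
"
```

```text
[0.6041893  0.08946528] 14.600210374176456 0.29042526143761754
marker [0.6011 0.0903 0.062 ] [-0.0028  0.0016] 0.47196597
pointer [0.6029 0.0858 0.062 ] [-0.0022 -0.0032] 0.43414667
dial c [0.5087 0.1549 0.0874] [-0.0759  0.0874] 0.3403574
lock [ 0.6227 -0.0317  0.071 ] [-0.0126 -0.1219] 0.42075586
bush [0.5202 0.0382 0.04  ] [-0.0942 -0.0284] 0.42298147
bar [0.4991 0.1492 0.1205] [-0.0866  0.0843]
marker [0.5912 0.0889 0.059 ] [-0.0127  0.0027]
slideptr [0.6317 0.0917 0.0676] [ 0.0272 -0.0048]
```

```bash
cat >> h.py <<'E'
def cloud(p,d):
    v,u=np.mgrid[0:400,0:640]; f=K(p); c=np.stack([(u-p['cx'])/f*d,(v-p['cy'])/f*d,d],-1)
    return R.from_quat(p['orientation']).apply(c.reshape(-1,3)).reshape(400,640,3)+p['eye']
E
python3 -c "
from h import *
p,im,d=load('w1'); P=cloud(p,d); m=(P[...,2]>.02)&(P[...,2]<.03)&(P[...,0]>.4)&(P[...,0]<.8)&(abs(P[...,1]-.1)<.2)
n,l,st,_=cv2.connectedComponentsWithStats(m.astype(np.uint8)); 
k=np.argsort(-st[1:,4])[:3]+1; print(st[k]); m=np.isin(l,k[:1])
print('table z',np.median(P[100:140,50:120,2]), 'plate z',np.median(P[m][:,2]))
q=P[m][:,:2].astype(np.float32); 
rect=cv2.minAreaRect(q*1000); print(rect, cv2.boxPoints(rect))
cv2.imwrite('pics/m.png',m.astype(np.uint8)*255)
H=cv2.cvtColor(im,cv2.COLOR_RGB2HSV).astype(int)
for nm,mm in(('red',((H[...,0]<8)|(H[...,0]>172))&(H[...,1]>170)&(H[...,2]>90)),('yel',(abs(H[...,0]-28)<6)&(H[...,1]>180)&(H[...,2]>100))):
  n,l,st,ce=cv2.connectedComponentsWithStats(mm.astype(np.uint8))
  for i in range(1,n):
    if st[i,4]>5: print(nm,st[i],ce[i].round(1),np.median(P[l==i],0).round(4))
"
```

```text
[[  204    93   224   177 12555]
 [  289   289    48    28   282]
 [  389   247    27    18   162]]
table z -0.0012802906279562043 plate z 0.023731306942679442
((555.9052124023438, 74.61297607421875), (144.94773864746094, 299.0472717285156), 14.46584415435791) [[448.37756  201.29205 ]
 [523.08044  -88.274445]
 [663.43286  -52.0661  ]
 [588.73     237.5004  ]]
red [371 167   5   8  22] [372.7 170.8] [0.5302 0.1559 0.1003]
red [330 227  21  32 123] [339.9 242.4] [0.6241 0.0918 0.0668]
red [131 296  11  10  62] [135.6 300.9] [ 0.6271 -0.2134  0.0759]
yel [321 207  17  19 170] [329.2 216.1] [0.587  0.0878 0.0562]
```

View pics/m.png

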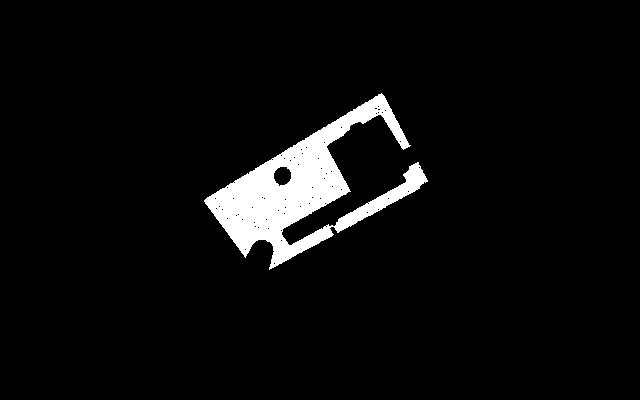

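```bash
cat >> h.py <<'E'
TH=np.radians(14.47); EX=np.array([np.cos(TH),np.sin(TH)]); EY=np.array([-np.sin(TH),np.cos(TH)]); O=np.array([.6019,.0865])
def F(w): w=np.asarray(w); return np.stack([(w[...,:2]-O)@EX,(w[...,:2]-O)@EY],-1)
AX=np.array([*(-np.sin(np.radians(29))*EX),np.cos(np.radians(29))])
def zmap(p,z):
    v,u=np.mgrid[0:400,0:640]; f=K(p); c=np.stack([(u-p['cx'])/f,(v-p['cy'])/f,np.ones_like(u,float)],-1)
    w=R.from_quat(p['orientation']).apply(c.reshape(-1,3)).reshape(400,640,3); return p['eye']+w*((z-p['eye'][2])/w[...,2])[...,None]
def masks(im):
    H=cv2.cvtColor(im,cv2.COLOR_RGB2HSV).astype(int)
    return ((H[...,0]<8)|(H[...,0]>172))&(H[...,1]>150)&(H[...,2]>80), (abs(H[...,0]-28)<7)&(H[...,1]>150)&(H[...,2]>80)
def tips(p,im):
    W=F(zmap(p,.062)); rd,ye=masks(im); box=(abs(W[...,0]+.0)<.03)&(abs(W[...,1])<.08)
    out=[]
    rr=W[rd&box]; yy=W[ye&box]
    if len(rr): x0=np.sort(rr[:,0])[:3].mean(); s=rr[rr[:,0]<x0+.008]; out.append(('ptr',x0.round(4),s[:,1].mean().round(4),len(s)))
    if len(yy):
        x0=np.sort(yy[:,0])[-3:].mean()
        for k in(.002,.004,.02): s=yy[yy[:,0]>x0-k]; out.append(('mrk',x0.round(4),s[:,1].mean().round(4),((s[:,1].max()+s[:,1].min())/2).round(4),len(s)))
    return out
E
python3 -c "
from h import *
p,im,d=load('w1'); P=cloud(p,d)
print(tips(p,im))
f=F(P); m=(f[...,0]<-.03)&(f[...,0]>-.15)&(f[...,1]>.03)&(f[...,1]<.15)&(P[...,2]>.05)
h=P[m]@AX; hist,e=np.histogram(h,bins=np.arange(h.min(),h.max(),.002)); print([(e[i].round(3),hist[i]) for i in range(len(hist)) if hist[i]>20])
h0=e[hist.argmax()]; 
"
```

```text
[('ptr', np.float64(0.0002), np.float64(-0.0006), 24), ('mrk', np.float64(-0.0007), np.float64(0.0048), np.float64(0.0046), 6), ('mrk', np.float64(-0.0007), np.float64(0.0044), np.float64(0.0049), 15), ('mrk', np.float64(-0.0007), np.float64(0.0055), np.float64(0.0054), 120)]
[(np.float64(-0.207), np.int64(22)), (np.float64(-0.205), np.int64(21)), (np.float64(-0.201), np.int64(22)), (np.float64(-0.199), np.int64(57)), (np.float64(-0.197), np.int64(138)), (np.float64(-0.195), np.int64(657)), (np.float64(-0.193), np.int64(252)), (np.float64(-0.191), np.int64(135)), (np.float64(-0.189), np.int64(26)), (np.float64(-0.183), np.int64(351)), (np.float64(-0.181), np.int64(1421)), (np.float64(-0.179), np.int64(64)), (np.float64(-0.149), np.int64(144)), (np.float64(-0.147), np.int64(346)), (np.float64(0.031), np.int64(37)), (np.float64(0.033), np.int64(47)), (np.float64(0.035), np.int64(65)), (np.float64(0.037), np.int64(82)), (np.float64(0.039), np.int64(113)), (np.float64(0.041), np.int64(154)), (np.float64(0.043), np.int64(157)), (np.float64(0.045), np.int64(164)), (np.float64(0.047), np.in
[... 799 characters left out ...]
767)), (np.float64(0.093), np.int64(910)), (np.float64(0.095), np.int64(1026)), (np.float64(0.097), np.int64(1118)), (np.float64(0.099), np.int64(1163)), (np.float64(0.101), np.int64(1246)), (np.float64(0.103), np.int64(1231)), (np.float64(0.105), np.int64(1277)), (np.float64(0.107), np.int64(1459)), (np.float64(0.109), np.int64(1460)), (np.float64(0.111), np.int64(1552)), (np.float64(0.113), np.int64(1383)), (np.float64(0.115), np.int64(959)), (np.float64(0.117), np.int64(654)), (np.float64(0.119), np.int64(685)), (np.float64(0.121), np.int64(614)), (np.float64(0.123), np.int64(355)), (np.float64(0.125), np.int64(399)), (np.float64(0.127), np.int64(595)), (np.float64(0.129), np.int64(399))]
```

```bash
cat >> h.py <<'E'
def knob(p,d,w0=np.array([.50,.152])):
    P=cloud(p,d); m=(np.hypot(P[...,0]-w0[0],P[...,1]-w0[1])<.055)&(P[...,2]>.05)&(P[...,2]<.15)
    Q=P[m]; h=Q@AX; hb=h.max(); XP=np.array([*(np.cos(np.radians(29))*EX),np.sin(np.radians(29))]); YP=np.array([*EY,0])
    c=lambda S:np.stack([S@XP,S@YP],-1)
    D=Q[abs(h-np.median(h[abs(h+.181)<.004]))<.003]; B=Q[h>-.181+.034-.004]
    (ce,rad)=cv2.minEnclosingCircle((c(D)*1000).astype(np.float32)); br=cv2.minAreaRect((c(B)*1000).astype(np.float32))
    h0=np.median(D@AX)
    g=(ce[0]*XP+ce[1]*YP)/1000+(h0+.019)*AX
    gb=(br[0][0]*XP+br[0][1]*YP)/1000+(np.median(B@AX)-.015)*AX
    return g,rad,gb,br,(len(D),len(B))
E
python3 -c "
from h import *
p,im,d=load('w1'); print(knob(p,d))
g=knob(p,d)[0]; print(F(g), R.from_quat(r.get_state()['ee_rot']).as_matrix().round(3))"
```

```text
(array([0.49706627, 0.15199205, 0.10283047]), 34.08846664428711, array([0.49801874, 0.15210862, 0.10308451]), ((504.9786682128906, 22.842056274414062), (13.864274024963379, 47.38653564453125), 80.77869415283203), (1838, 523))
[-0.08514356  0.08960967] [[-0.961  0.278  0.002]
 [ 0.278  0.961  0.   ]
 [-0.002  0.001 -1.   ]]
```

```bash
python3 -m creep '[[0,0,0,-1,0.29],[0,0,0,-1,0.29],[0,0,0,-1,0.29],[0,0,0,-1,0.29],[0,0,0,0,0.29]]'; python3 -c "
from h import *
s=r.get_state(); print(s['joint_pos'].round(3),s['finger_gap']); T=R.from_quat(s['ee_rot']); print(np.degrees(np.arctan2(*T.as_matrix()[[1,0],0])))
g=np.array([.4975,.152,.103])+np.array([*(-.003*EX),0]); g[2]+=-.002+.011; print(g, T.inv().apply(g-s['ee_pos'])/.08)"
```

```text
time: 2.15
ee_pos: [0.5009, 0.1046, 0.3008]
ee_rot: [-0.036, 0.999, 0.0, -0.001]
force: [-0.5, 0.2, -0.0]
finger_gap: 0.0306
[-0.016 -0.144  1.808  0.     1.481 -1.66 ] 0.030592930602305796
-175.84211893986142
[0.49459516 0.15125038 0.112     ] [0.03065395 0.58659019 2.3608432 ]
```

```bash
for i in 1; do python3 -m creep '[[0,0,0,1,0.29],[0,0,0,1,0.29],[0,0,0,1,0.29],[0,0,0,1,0.29],[0,0,0,1,0.29]]'; done
python3 -m creep '[[0,0,0,1,0.29],[0,0,0,1,0.29],[0,0,0,1,0.29],[0,0,0,1,0.29],[0,0,0,1,0.29]]'
python3 -m creep '[[0,0,0,1,0.29],[0,0,0,1,0.29],[0,0,0,1,0.29],[0,0,0,1,0.29],[0,0,0,1,0.29]]'
python3 -m creep '[[0,0,0,1,0.29],[0,0,0,1,0.29],[0,0,0,1,0.29],[0,0,0,1,0.29],[0,0,0,1,0.29]]'
python3 -m creep '[[0,0,0,1,0.29],[0,0,0,1,0.29],[0,0,0,1,0.29],[0,0,0,1,0.29],[0,0,0,1,0.29]]'
python3 -m creep '[[0,0,0,1,0.29],[0,0,0,1,0.29],[0,0,0,1,0.29],[0,0,0,1,0.29],[0,0,0,1,0.29]]'
python3 -m creep '[[0,0,0,1,0.29],[0,0,0,1,0.29],[0,0,0,1,0.29],[0,0,0,1,0.29],[0,0,0,1,0.29]]'
cat > go.py <<'E'
from h import *
import sys
# print tool-unit delta to reach world pos
g=np.array([float(a) for a in sys.argv[1:4]]); s=r.get_state(); T=R.from_quat(s['ee_rot']); m=T.as_matrix()
print('t',s['time'],'pos',s['ee_pos'].round(4),'yaw',np.degrees(np.arctan2(m[1,0],m[0,0])).round(2),'q6',s['joint_pos'][5].round(3),'F',s['force'].round(1),'gap',s['finger_gap'].round(4),'delta units',(T.inv().apply(g-s['ee_pos'])/.08).round(3))
E
python3 go.py .4946 .1513 .150
```

```text
time: 2.65
ee_pos: [0.5013, 0.1043, 0.3013]
ee_rot: [0.184, 0.983, -0.0, -0.001]
force: [0.3, 1.0, -0.1]
finger_gap: 0.0303
time: 3.15
ee_pos: [0.5013, 0.1043, 0.3013]
ee_rot: [0.392, 0.92, -0.0, -0.001]
force: [0.6, 0.3, 0.4]
finger_gap: 0.0302
time: 3.65
ee_pos: [0.5013, 0.1043, 0.3013]
ee_rot: [0.582, 0.813, -0.0, -0.001]
force: [-1.0, -0.2, -0.2]
finger_gap: 0.0303
time: 4.15
ee_pos: [0.5013, 0.1043, 0.3013]
ee_rot: [0.744, 0.668, -0.001, -0.001]
force: [-0.2, 1.1, -0.4]
finger_gap: 0.0305
time: 4.65
ee_pos: [0.5013, 0.1043, 0.3013]
ee_rot: [0.871, 0.491, -0.001, -0.001]
force: [-0.3, 0.8, -0.6]
finger_gap: 0.0302
time: 5.15
ee_pos: [0.5013, 0.1043, 0.3013]
ee_rot: [0.957, 0.291, -0.001, -0.0]
force: [-0.3, -0.4, -0.5]
finger_gap: 0.0301
time: 5.65
ee_pos: [0.5013, 0.1043, 0.3013]
ee_rot: [0.997, 0.077, -0.001, -0.0]
force: [-0.6, 0.1, -0.3]
finger_gap: 0.0303Traceback (most recent call last):
  File "go.py", line 5, in <module>
    print('t',s['time'],'pos',s['ee_pos'].round(4),'yaw',np.degrees(np.arctan2(m[1,0],m[0,0])).round(2),'q6',s['joint_pos'][5].round(3),'F',s['force'].round(1),'gap',s['finger_gap'].round(4),'delta units',(T.inv().apply(g-s['ee_pos'])/.08).round(3))
                                                                                                                                                                      ^^^^^^^^^^^^^^^^^^^^^
AttributeError: 'float' object has no attribute 'round'
```

```bash
sed -i "s/s\['finger_gap'\].round(4)/round(s['finger_gap'],4)/" go.py; python3 -m creep '[[0,0,0,1,0.29]]'; python3 go.py .4946 .1513 .150
```

```text
time: 5.75
ee_pos: [0.5013, 0.1043, 0.3013]
ee_rot: [0.999, 0.033, -0.001, -0.0]
force: [-0.6, -0.3, -0.1]
finger_gap: 0.0301
t 5.75 pos [0.5013 0.1043 0.3013] yaw 3.81 q6 1.488 F [-0.6 -0.3 -0.1] gap 0.0301 delta units [-0.041 -0.592  1.891]
```

```bash
python3 -m creep '[[-0.02,-0.3,0.4,0,0.29],[-0.02,-0.29,0.4,0,0.29],[0,0,0.5,0,0.29],[0,0,0.5,0,0.29],[0,0,0.09,0,0.29]]'; python3 go.py .4946 .1513 .112;  python3 -c "
from h import *
p,im,d=shot('wrist','w2');cv2.imwrite('pics/w2z.png',cv2.resize(im[:,:,::-1],(800,500)))"
```

```text
time: 6.25
ee_pos: [0.4908, 0.1508, 0.1452]
ee_rot: [0.999, 0.035, -0.006, 0.0]
force: [-0.8, 0.5, -0.3]
finger_gap: 0.0301
t 6.25 pos [0.4908 0.1508 0.1452] yaw 4.06 q6 1.577 F [-0.8  0.5 -0.3] gap 0.0301 delta units [ 0.053 -0.002  0.415]
```

View pics/w2z.png

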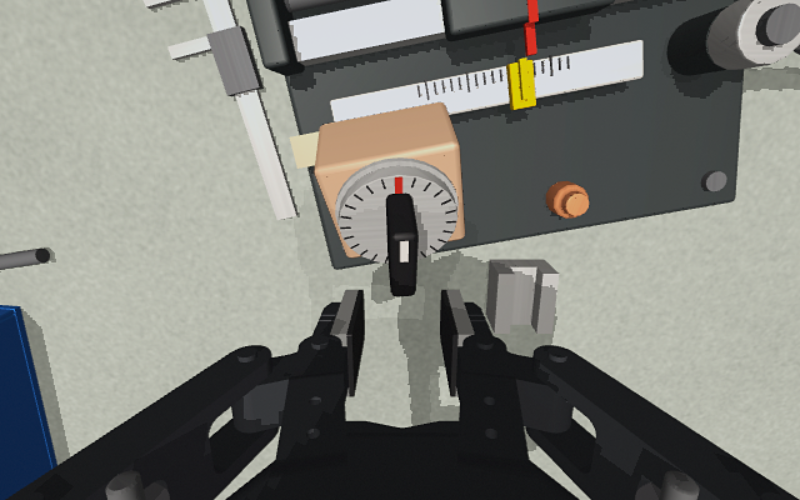

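Pads straddle the bar's line (bar at (402,245)), and the pointer (531,40) and marker (521,85) are both in view. Next I'll check the knob centre and fingertip height in this view.

```bash
python3 -c "
from h import *
p,im,d=load('w2'); 
try: print(knob(p,d))
except Exception as e: print(e)
print(tips(p,im)); P=cloud(p,d)
for sl in((slice(232,320),slice(270,290)),(slice(232,320),slice(354,375))):
  Q=P[sl].reshape(-1,3); dd=d[sl].ravel(); Q=Q[(dd>0)&(Q[:,2]>.12)]; print(np.percentile(Q[:,2],[1,5,50,99]).round(4), Q[Q[:,2]<np.percentile(Q[:,2],10)].mean(0).round(4))
"
```

```text
(array([0.49768886, 0.15141061, 0.10310176]), 34.46375274658203, array([0.49817146, 0.15187853, 0.10313272]), ((505.0810852050781, 22.581113815307617), (14.032480239868164, 48.248931884765625), 80.67374420166016), (4171, 1138))
[('ptr', np.float64(0.0008), np.float64(-0.0002), 110), ('mrk', np.float64(-0.0001), np.float64(0.006), np.float64(0.007), 36), ('mrk', np.float64(-0.0001), np.float64(0.0066), np.float64(0.0071), 101), ('mrk', np.float64(-0.0001), np.float64(0.0068), np.float64(0.0069), 592)]
[0.1654 0.169  0.1931 0.2328] [0.4974 0.1694 0.1688]
[0.1655 0.1691 0.1936 0.2331] [0.4999 0.1332 0.1688]
```

```bash
python3 -c "
from h import *
p,im,d=load('w2'); P=cloud(p,d); print(p['eye'])
for v in range(222,300,6): print(v,[(u,P[v,u].round(3).tolist()) for u in (276,283,289,360)])
c=im[215:300,240:400,::-1];cv2.imwrite('pics/w2a.png',cv2.resize(c,None,fx=5,fy=5))
"; python3 go.py .4946 .1513 .112
```

```text
[0.56221586 0.15598167 0.30118814]
222 [(276, [0.434, 0.194, -0.001]), (283, [0.435, 0.187, -0.0]), (289, [0.435, 0.181, -0.001]), (360, [0.44, 0.107, -0.001])]
228 [(276, [0.428, 0.194, -0.001]), (283, [0.428, 0.187, -0.001]), (289, [0.429, 0.18, -0.001]), (360, [0.434, 0.106, -0.001])]
234 [(276, [0.499, 0.173, 0.166]), (283, [0.499, 0.17, 0.166]), (289, [0.5, 0.167, 0.168]), (360, [0.502, 0.134, 0.167])]
240 [(276, [0.5, 0.172, 0.174]), (283, [0.5, 0.169, 0.173]), (289, [0.497, 0.167, 0.168]), (360, [0.502, 0.134, 0.173])]
246 [(276, [0.499, 0.171, 0.179]), (283, [0.5, 0.168, 0.18]), (289, [0.494, 0.166, 0.169]), (360, [0.502, 0.135, 0.18])]
252 [(276, [0.5, 0.17, 0.185]), (283, [0.5, 0.167, 0.186]), (289, [0.492, 0.166, 0.17]), (360, [0.502, 0.136, 0.185])]
258 [(276, [0.5, 0.17, 0.19]), (283, [0.5, 0.167, 0.19]), (289, [0.489, 0.166, 0.171]), (360, [0.502, 0.136, 0.191])]
264 [(276, [0.5, 0.169, 0.195]), (283, [0.498, 0.167, 0.191]), (289, [0.487, 0.166, 0.172]), (360, [0.5, 0.136, 0.192])]
270 [(276, [0.499, 0.169, 0.198]), (283, [0.496, 0.166, 0.192]), (289, [0.484, 0.166, 0.172]), (360, [0.498, 0.136, 0.192])]
276 [(276, [0.496, 0.169, 0.197]), (283, [0.494, 0.166, 0.193]), (289, [0.481, 0.165, 0.173]), (360, [0.496, 0.136, 0.193])]
282 [(276, [0.496, 0.168, 0.2]), (283, [0.492, 0.166, 0.195]), (289, [0.479, 0.165, 0.174]), (360, [0.493, 0.136, 0.193])]
288 [(276, [0.494, 0.168, 0.202]), (283, [0.489, 0.166, 0.195]), (289, [0.356, 0.178, -0.002]), (360, [0.491, 0.136, 0.194])]
294 [(276, [0.491, 0.168, 0.201]), (283, [0.487, 0.166, 0.195]), (289, [0.348, 0.177, -0.002]), (360, [0.489, 0.135, 0.194])]
t 6.3 pos [0.4922 0.1507 0.147 ] yaw 4.06 q6 1.577 F [ 0.3  0.5 -0.6] gap 0.0307 delta units [ 0.035 -0.005  0.437]
```

View pics/w2a.png

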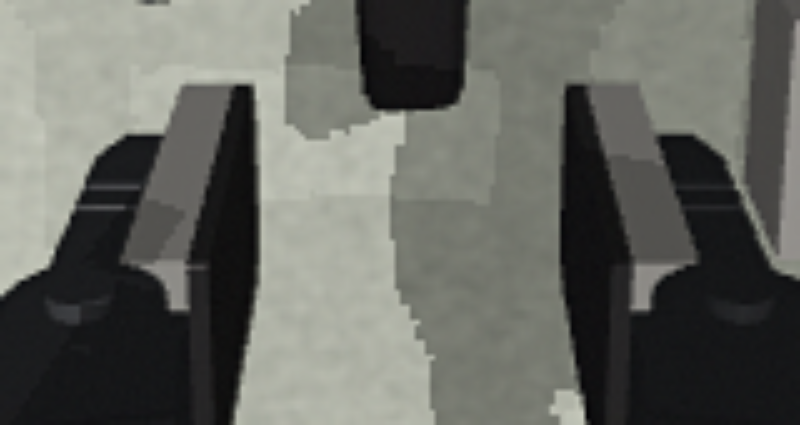

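```bash
python3 -c "
from h import *
p,im,d=load('w1'); P=cloud(p,d); print(p['eye'])
m=(P[...,2]>.2)&(d>0)
for u in range(196,230,4):
  v=np.where(m[:,u])[0].min(); print(u,v,P[v+1,u].round(3))
p,im,d=load('w2'); P=cloud(p,d)
q=P[(d>0)&(P[...,2]>.14)]; print(q[:,2].min(), q[:,2].max())
"; ls .; python3 -c "
from plant import r; print([a for a in dir(r) if a[0]!='_'])"
```

```text
[0.43458051 0.12023941 0.46185449]
196 255 [0.481 0.051 0.342]
200 254 [0.479 0.056 0.348]
204 250 [0.479 0.057 0.345]
208 245 [0.479 0.056 0.339]
212 243 [0.479 0.058 0.338]
216 243 [0.48  0.059 0.338]
220 243 [0.48  0.062 0.339]
224 243 [0.481 0.063 0.337]
228 253 [0.488 0.061 0.334]
0.15924148839694727 0.259414238455947
go.py
h.py
pics
scene0.npz
top0.npz
w1.npz
w2.npz
['Unreachable', 'finish_job', 'get_state', 'tips_ahead']
```

```bash
python3 -m creep '[[0.03,0,0.2,0,0.29],[0,0,0.2,0,0.29],[0,0,0,0,0.29]]'; python3 go.py .4946 .1513 .112;  python3 -c "
from h import *
p,im,d=shot('wrist','w3');cv2.imwrite('pics/w3z.png',cv2.resize(im[100:320,180:460,::-1],None,fx=2.8,fy=2.6))
p,im,d=shot('scene','s3');cv2.imwrite('pics/s3z.png',cv2.resize(im[80:220,270:430,::-1],None,fx=4,fy=4))
p,im,d=load('w3'); P=cloud(p,d)
for u in (276,283): 
  for v in range(222,260,4): print(u,v,P[v,u].round(3))
"
```

```text
time: 6.6
ee_pos: [0.4976, 0.1506, 0.1191]
ee_rot: [0.999, 0.035, -0.001, -0.0]
force: [0.3, 0.6, 0.3]
finger_gap: 0.0306
t 6.6 pos [0.4976 0.1506 0.1191] yaw 4.04 q6 1.576 F [0.3 0.6 0.3] gap 0.0306 delta units [-0.036 -0.011  0.089]
276 222 [0.479 0.183 0.061]
276 226 [0.475 0.183 0.059]
276 230 [0.456 0.187 0.024]
276 234 [0.506 0.173 0.141]
276 238 [0.506 0.172 0.146]
276 242 [0.506 0.171 0.15 ]
276 246 [0.506 0.171 0.153]
276 250 [0.506 0.17  0.157]
276 254 [0.506 0.17  0.161]
276 258 [0.507 0.169 0.165]
283 222 [0.487 0.176 0.08 ]
283 226 [0.483 0.176 0.078]
283 230 [0.456 0.181 0.023]
283 234 [0.506 0.169 0.141]
283 238 [0.506 0.169 0.144]
283 242 [0.506 0.168 0.15 ]
283 246 [0.506 0.168 0.152]
283 250 [0.506 0.167 0.157]
283 254 [0.506 0.167 0.161]
283 258 [0.506 0.167 0.164]
```

View pics/w3z.png

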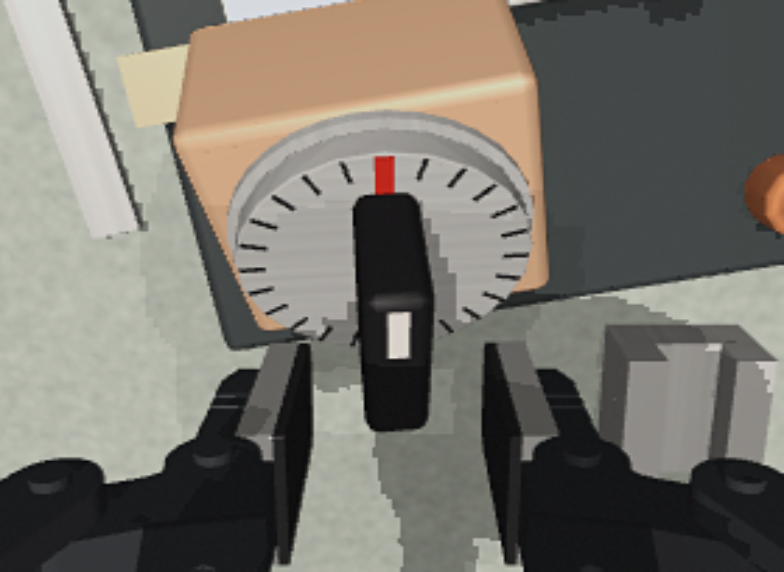

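View pics/s3z.png

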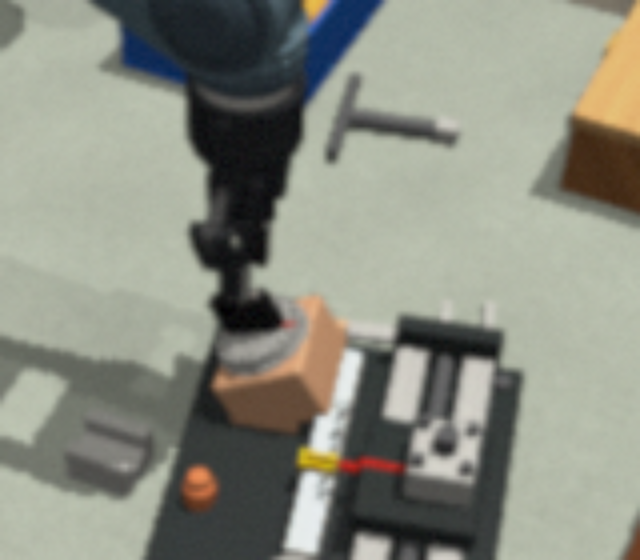

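Visually the fingertips are still above the bar: the jaw gap spans more pixels than its 30 mm would at bar depth. I'll step down another 20 mm and look again.

```bash
python3 -m creep '[[0,0,0.13,0,0.29],[0,0,0.12,0,0.29],[0,0,0,0,0.29]]'; python3 go.py .4946 .1513 .1;  python3 -c "
from h import *
p,im,d=shot('wrist','w4');cv2.imwrite('pics/w4z.png',cv2.resize(im[100:320,180:460,::-1],None,fx=2.8,fy=2.6))
P=cloud(p,d)
for u in (276,283): 
  for v in range(222,250,4): print(u,v,P[v,u].round(3))
"
```

```text
time: 7.0
ee_pos: [0.4967, 0.1504, 0.0976]
ee_rot: [0.999, 0.036, -0.001, 0.0]
force: [-0.2, -0.6, -0.2]
finger_gap: 0.0304
t 7.0 pos [0.4967 0.1504 0.0976] yaw 4.07 q6 1.575 F [-0.2 -0.6 -0.2] gap 0.0304 delta units [-0.026 -0.013 -0.03 ]
276 222 [0.497 0.177 0.084]
276 226 [0.494 0.177 0.084]
276 230 [0.49  0.177 0.08 ]
276 234 [0.505 0.172 0.119]
276 238 [0.505 0.172 0.124]
276 242 [0.505 0.171 0.128]
276 246 [0.505 0.171 0.132]
283 222 [0.497 0.173 0.084]
283 226 [0.494 0.173 0.084]
283 230 [0.49  0.173 0.08 ]
283 234 [0.505 0.169 0.119]
283 238 [0.505 0.169 0.123]
283 242 [0.505 0.168 0.127]
283 246 [0.506 0.168 0.132]
```

View pics/w4z.png

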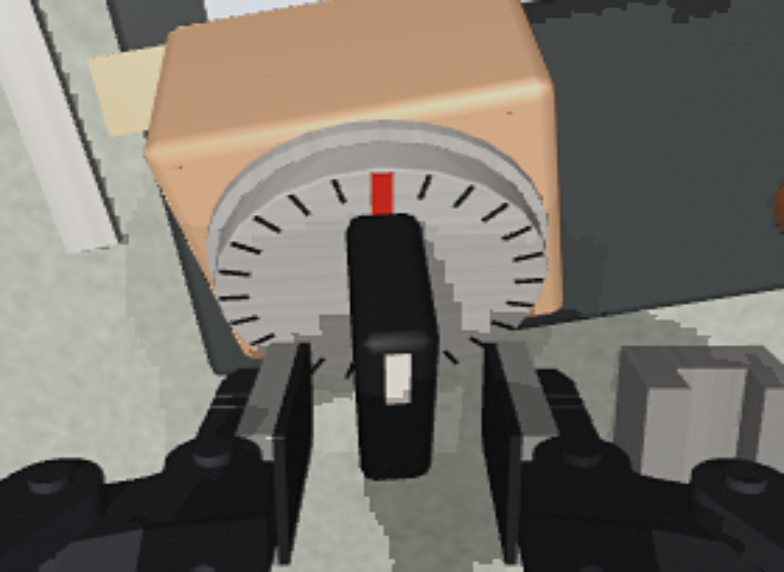

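```bash
python3 -m creep '[[0,0,0.19,0,0.29],[0,0,0,-1,0.29],[0,0,0,-1,0.29],[0,0,0,-1,0.29],[0,0,0,-1,0.29]]'; python3 go.py .4946 .1513 .1;  python3 -c "
from h import *
p,im,d=shot('wrist','w5');cv2.imwrite('pics/w5z.png',cv2.resize(im[:,:,::-1],(800,500)))
print(tips(p,im))
"
```

```text
time: 7.55
ee_pos: [0.4981, 0.1505, 0.0841]
ee_rot: [0.978, 0.21, 0.0, 0.0]
force: [-0.5, -0.5, 0.3]
finger_gap: 0.0307
t 7.55 pos [0.4981 0.1505 0.0841] yaw 24.28 q6 1.222 F [-0.5 -0.5  0.3] gap 0.0307 delta units [-0.036 -0.027 -0.198]
[('ptr', np.float64(0.001), np.float64(0.0005), 186), ('mrk', np.float64(-0.0001), np.float64(0.0075), np.float64(0.0085), 63), ('mrk', np.float64(-0.0001), np.float64(0.0084), np.float64(0.0089), 169), ('mrk', np.float64(-0.0001), np.float64(0.009), np.float64(0.0091), 987)]
```

View pics/w5z.png

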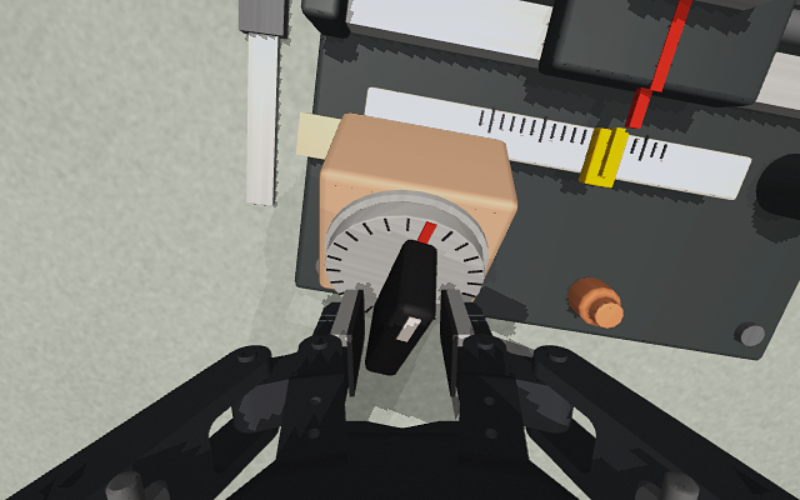

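```bash
python3 -m creep '[[0,0,0,-1,0.29],[0,0,0,-1,0.29],[0,0,0,-1,0.29],[0,0,0,-1,0.29]]'; python3 go.py .4946 .1513 .1;  python3 -c "
from h import *
p,im,d=shot('wrist','w6');cv2.imwrite('pics/w6z.png',cv2.resize(im[:,:,::-1],(800,500)))
cv2.imwrite('pics/w6a.png',cv2.resize(im[60:160,430:590,::-1],None,fx=5,fy=5,interpolation=cv2.INTER_CUBIC))
print(tips(p,im))
"
```

```text
time: 8.0
ee_pos: [0.4981, 0.1509, 0.0841]
ee_rot: [0.927, 0.376, 0.0, -0.0]
force: [-0.0, 1.9, -0.9]
finger_gap: 0.0305
t 8.0 pos [0.4981 0.1509 0.0841] yaw 44.18 q6 0.875 F [-0.   1.9 -0.9] gap 0.0305 delta units [-0.027 -0.034 -0.199]
[('ptr', np.float64(0.0007), np.float64(0.001), 170), ('mrk', np.float64(-0.0002), np.float64(0.0075), np.float64(0.0092), 46), ('mrk', np.float64(-0.0002), np.float64(0.0092), np.float64(0.0103), 141), ('mrk', np.float64(-0.0002), np.float64(0.0102), np.float64(0.0103), 884)]
```

View pics/w6z.png

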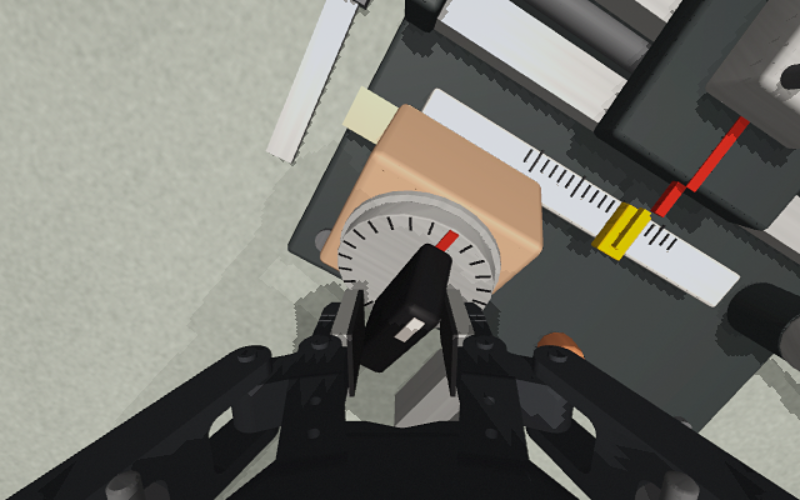

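View pics/w6a.png

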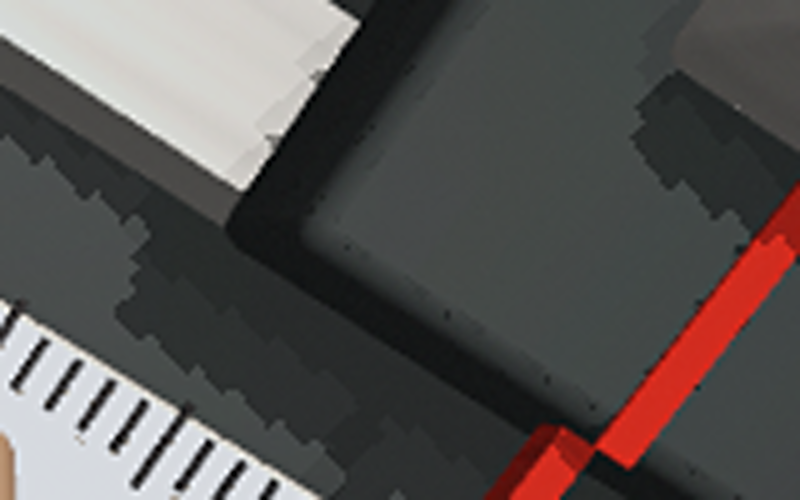

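```bash
python3 -m creep '[[0,0,0,-1,0.29],[0,0,0,-1,0.29],[0,0,0,-1,0.29],[0,0,0,-1,0.29]]'; python3 go.py .4946 .1513 .1;  python3 -c "
from h import *
p,im,d=shot('wrist','w7');cv2.imwrite('pics/w7z.png',cv2.resize(im[:,:,::-1],(800,500)))
print(tips(p,im))
"
```

```text
time: 8.45
ee_pos: [0.498, 0.1514, 0.084]
ee_rot: [0.848, 0.53, 0.001, -0.001]
force: [-0.1, 4.8, -0.6]
finger_gap: 0.0303
t 8.45 pos [0.498  0.1514 0.084 ] yaw 64.07 q6 0.527 F [-0.1  4.8 -0.6] gap 0.0303 delta units [-0.02  -0.038 -0.2  ]
[('ptr', np.float64(0.0005), np.float64(0.0064), 151), ('mrk', np.float64(-0.0003), np.float64(0.0068), np.float64(0.007), 32), ('mrk', np.float64(-0.0003), np.float64(0.0094), np.float64(0.011), 107), ('mrk', np.float64(-0.0003), np.float64(0.0112), np.float64(0.0114), 767)]
```

View pics/w7z.png

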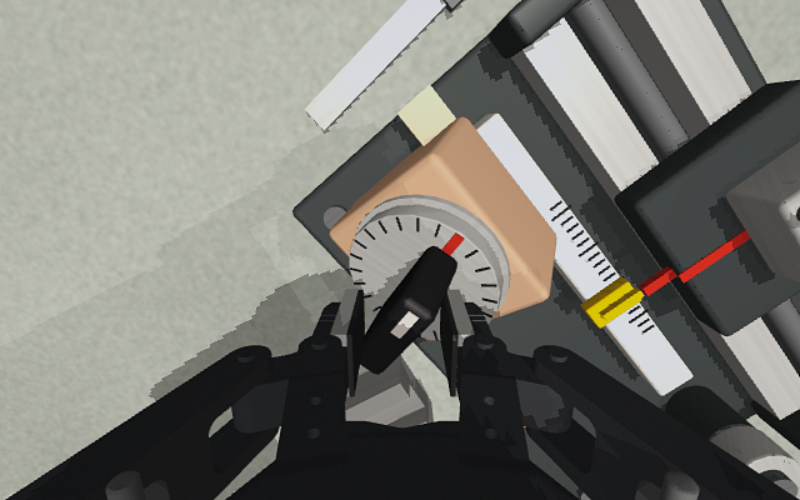

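```bash
python3 -m creep '[[0,0,0,-1,0.29],[0,0,0,-1,0.29],[0,0,0,-1,0.29],[0,0,0,-1,0.29]]'; python3 -m creep '[[0,0,0,-1,0.29],[0,0,0,-1,0.29],[0,0,0,-1,0.29]]';python3 go.py .4946 .1513 .1;  python3 -c "
from h import *
p,im,d=shot('wrist','w8');cv2.imwrite('pics/w8z.png',cv2.resize(im[:,:,::-1],(800,500)))
print(tips(p,im))
"
```

```text
time: 8.9
ee_pos: [0.4976, 0.1512, 0.0838]
ee_rot: [0.743, 0.669, 0.0, -0.001]
force: [-0.3, 4.6, -0.1]
finger_gap: 0.0301
time: 9.2
ee_pos: [0.4973, 0.1511, 0.084]
ee_rot: [0.649, 0.761, -0.0, -0.001]
force: [-3.6, 3.0, 2.2]
finger_gap: 0.0303
t 9.2 pos [0.4973 0.1511 0.084 ] yaw 99.04 q6 -0.082 F [-3.6  3.   2.2] gap 0.0303 delta units [ 0.008 -0.034 -0.2  ]
[('ptr', np.float64(0.0299), np.float64(0.0132), 2), ('mrk', np.float64(-0.001), np.float64(0.0045), np.float64(0.0045), 1), ('mrk', np.float64(-0.001), np.float64(0.0045), np.float64(0.0045), 1), ('mrk', np.float64(-0.001), np.float64(0.0045), np.float64(0.0045), 1)]
```

View pics/w8z.png

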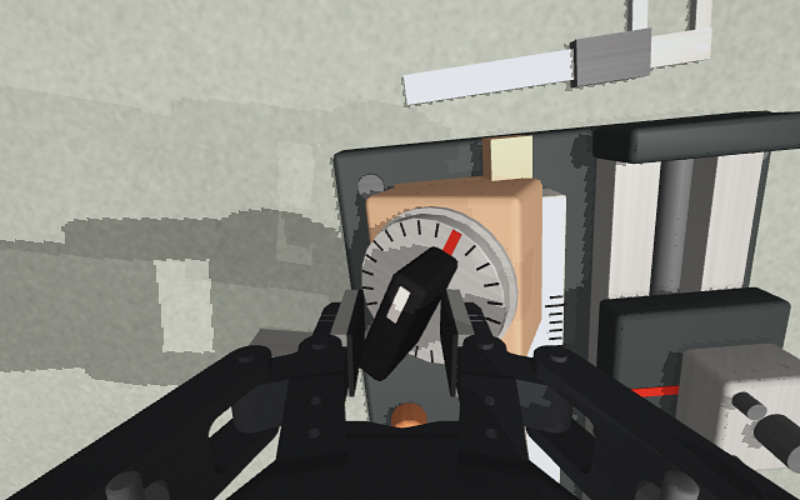

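```bash
python3 -c "
from h import *
p,im,d=shot('scene','s8');cv2.imwrite('pics/s8z.png',cv2.resize(im[130:250,300:430,::-1],None,fx=5,fy=5,interpolation=cv2.INTER_CUBIC))
print(tips(p,im))
print(tips(vision.camera_params('scene'),np.load('s3.npz')['im']))
p,im,d=shot('top','t8');cv2.imwrite('pics/t8z.png',cv2.resize(im[150:260,220:400,::-1],None,fx=4,fy=4,interpolation=cv2.INTER_CUBIC))
print(tips(p,im)); print(tips(p,np.load('top0.npz')['im']))
"
```

```text
[('ptr', np.float64(0.0049), np.float64(0.0149), 9), ('mrk', np.float64(-0.0013), np.float64(-0.0013), np.float64(-0.0013), 4), ('mrk', np.float64(-0.0013), np.float64(-0.0016), np.float64(-0.0016), 8), ('mrk', np.float64(-0.0013), np.float64(-0.0021), np.float64(-0.0019), 27)]
[('ptr', np.float64(0.0041), np.float64(-0.0008), 10), ('mrk', np.float64(-0.0013), np.float64(-0.0013), np.float64(-0.0013), 4), ('mrk', np.float64(-0.0013), np.float64(-0.0016), np.float64(-0.0016), 8), ('mrk', np.float64(-0.0013), np.float64(-0.0021), np.float64(-0.0019), 27)]
[('ptr', np.float64(0.0028), np.float64(0.0161), 6), ('mrk', np.float64(-0.0031), np.float64(0.0049), np.float64(0.0051), 4), ('mrk', np.float64(-0.0031), np.float64(0.0051), np.float64(0.0051), 6), ('mrk', np.float64(-0.0031), np.float64(0.0049), np.float64(0.0055), 21)]
[('ptr', np.float64(0.0043), np.float64(-0.0006), 5), ('mrk', np.float64(-0.0031), np.float64(0.003), np.float64(0.003), 3), ('mrk', np.float64(-0.0031), np.float64(0.004), np.float64(0.0034), 5), ('mrk', np.float64(-0.0031), np.float64(0.0043), np.float64(0.0047), 19)]
```

View pics/s8z.png

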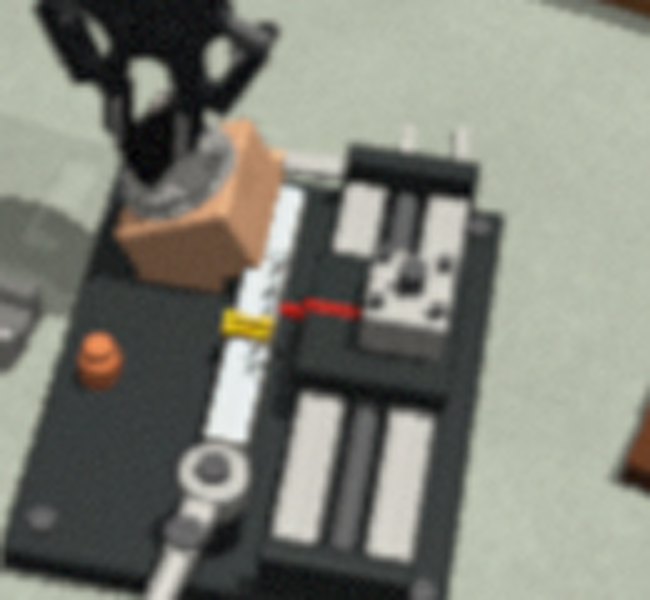

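View pics/t8z.png

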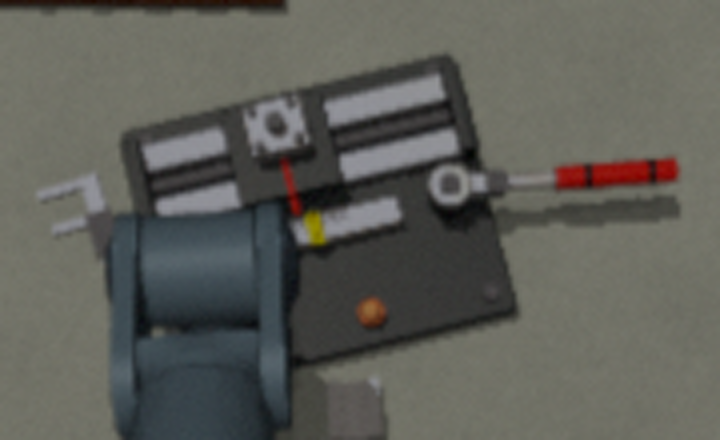

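Pointer is about 16 mm up from its start, roughly 10 mm past the marker on the knob side. Now I'll reverse clockwise, taking up the jaw play first.

```bash
python3 -m creep '[[0,0,0,1,0.29],[0,0,0,1,0.29],[0,0,0,1,0.29],[0,0,0,1,0.29],[0,0,0,1,0.29]]'; python3 -m creep '[[0,0,0,1,0.29],[0,0,0,1,0.29],[0,0,0,1,0.29],[0,0,0,1,0.29],[0,0,0,1,0.29]]';python3 go.py .4946 .1513 .1;  python3 -c "
from h import *
p,im,d=shot('wrist','w9');cv2.imwrite('pics/w9z.png',cv2.resize(im[:,:,::-1],(800,500)))
print(tips(p,im))
"
```

```text
time: 9.85
ee_pos: [0.4983, 0.15, 0.084]
ee_rot: [0.8, 0.6, 0.0, 0.001]
force: [0.0, -0.3, -0.4]
finger_gap: 0.0302
time: 10.35
ee_pos: [0.4977, 0.15, 0.0838]
ee_rot: [0.911, 0.412, -0.001, 0.0]
force: [-1.7, -0.5, 1.5]
finger_gap: 0.0308
t 10.35 pos [0.4977 0.15   0.0838] yaw 48.68 q6 0.797 F [-1.7 -0.5  1.5] gap 0.0308 delta units [-0.014 -0.039 -0.203]
[('ptr', np.float64(0.0007), np.float64(0.0175), 167), ('mrk', np.float64(-0.0002), np.float64(0.0074), np.float64(0.009), 43), ('mrk', np.float64(-0.0002), np.float64(0.0095), np.float64(0.0105), 136), ('mrk', np.float64(-0.0002), np.float64(0.0105), np.float64(0.0106), 862)]
```

View pics/w9z.png

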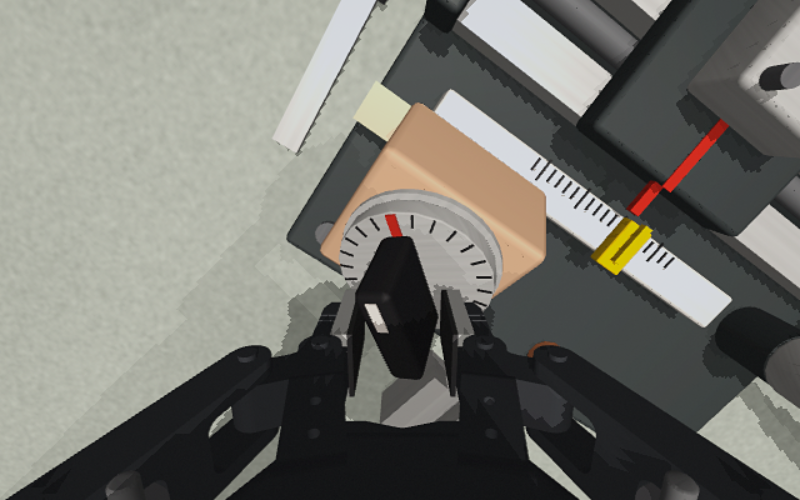

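```bash
python3 -m creep '[[0,0,0,1,0.29],[0,0,0,1,0.29],[0,0,0,1,0.29],[0,0,0,1,0.29],[0,0,0,1,0.29]]'; python3 -m creep '[[0,0,0,1,0.29],[0,0,0,1,0.29],[0,0,0,1,0.29]]';python3 go.py .4946 .1513 .1;  python3 -c "
from h import *
p,im,d=shot('wrist','w10');cv2.imwrite('pics/w10z.png',cv2.resize(im[:,:,::-1],(800,500)))
print(tips(p,im))
"
```

```text
time: 10.9
ee_pos: [0.4962, 0.1505, 0.0834]
ee_rot: [0.978, 0.206, -0.002, -0.0]
force: [-7.7, 1.0, 4.5]
finger_gap: 0.0303
time: 11.2
ee_pos: [0.4962, 0.1509, 0.0834]
ee_rot: [0.997, 0.077, -0.002, -0.0]
force: [-5.8, 2.8, 3.0]
finger_gap: 0.03
t 11.2 pos [0.4962 0.1509 0.0834] yaw 8.83 q6 1.492 F [-5.8  2.8  3. ] gap 0.03 delta units [-0.02  -0.008 -0.208]
[('ptr', np.float64(0.0009), np.float64(0.0135), 189), ('mrk', np.float64(-0.0), np.float64(0.0064), np.float64(0.0076), 58), ('mrk', np.float64(-0.0), np.float64(0.0075), np.float64(0.0081), 177), ('mrk', np.float64(-0.0), np.float64(0.0079), np.float64(0.0081), 1064)]
```

View pics/w10z.png

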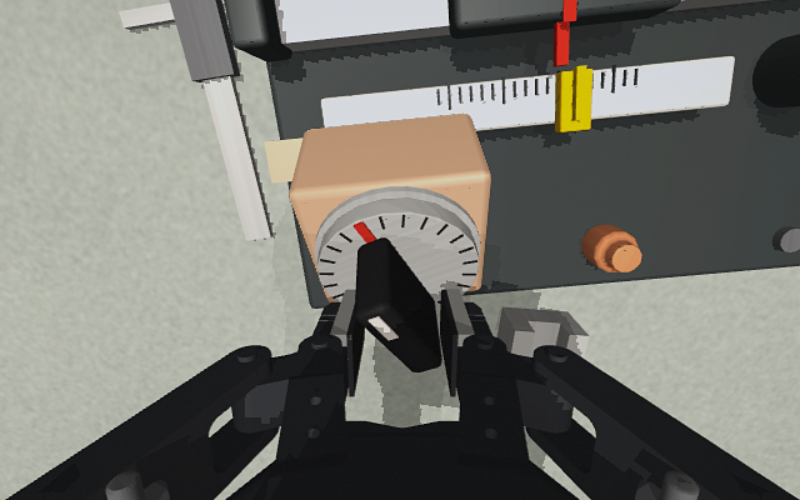

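```bash
python3 -c "
from h import *
p,im,d=load('w10'); c=im[10:115,400:520,::-1];cv2.imwrite('pics/w10a.png',cv2.resize(c,None,fx=5,fy=5,interpolation=cv2.INTER_NEAREST))
print(p['cx'],p['eye'])"
```

```text
321.4418611515607 [0.5658132  0.16173803 0.23986533]
```

View pics/w10a.png

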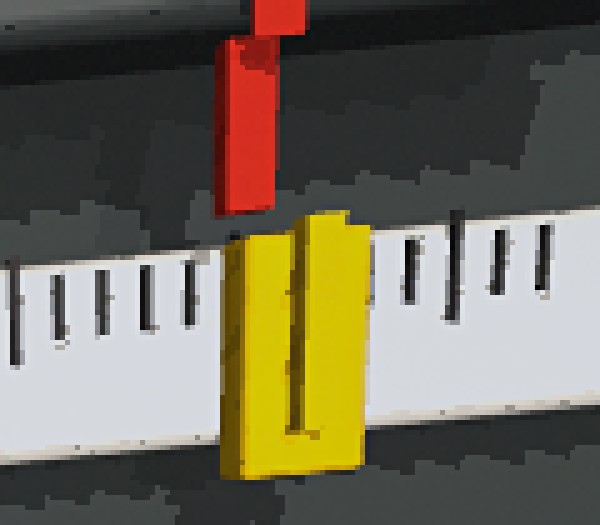

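```bash
python3 -c "
from h import *
p,im,d=load('w10'); 
for c in((252,210),(326,213),(230,212),(275,208),(305,214),(348,212)): print(c,F(onz(p,400+c[0]/5-.1,10+c[1]/5-.1,.062)).round(4))"
```

```text
(252, 210) [0.0008 0.0127]
(326, 213) [-0.0002  0.005 ]
(230, 212) [0.0008 0.015 ]
(275, 208) [0.0008 0.0103]
(305, 214) [-0.0001  0.0071]
(348, 212) [-0.0004  0.0027]
```

```bash
cat >> h.py <<'E'
def crop(tag,w=70):
    p,im,d=load(tag); u,v=proj(p,np.array([*(O+.0*EX+.006*EY),.062])); u0,v0=int(np.clip(u-w,0,640-2*w)),int(np.clip(v-w*.75,0,400-1.5*w))
    cv2.imwrite(f'pics/{tag}a.png',cv2.resize(im[v0:v0+int(1.5*w),u0:u0+2*w,::-1],None,fx=5,fy=5,interpolation=cv2.INTER_NEAREST)); print('crop origin',u0,v0)
def pt(tag,u0,v0,c):
    p,_,_=load(tag); return F(onz(p,u0+c[0]/5-.1,v0+c[1]/5-.1,.062)).round(4)
E
python3 -m creep '[[0,0,0,1,0.29],[0,0,0,1,0.29],[0,0,0,1,0.29],[0,0,0,1,0.29]]';python3 go.py .4946 .1513 .1;  python3 -c "
from h import *
p,im,d=shot('wrist','w11');cv2.imwrite('pics/w11z.png',cv2.resize(im[:,:,::-1],(800,500)))
print(tips(p,im)); crop('w11')
"
```

```text
time: 11.65
ee_pos: [0.4969, 0.1512, 0.0836]
ee_rot: [0.995, -0.097, -0.001, -0.0]
force: [-4.5, 4.1, 2.4]
finger_gap: 0.0307
t 11.65 pos [0.4969 0.1512 0.0836] yaw -11.18 q6 1.841 F [-4.5  4.1  2.4] gap 0.0307 delta units [-0.029  0.004 -0.204]
[('ptr', np.float64(0.0009), np.float64(0.0094), 176), ('mrk', np.float64(-0.0001), np.float64(0.0055), np.float64(0.0062), 59), ('mrk', np.float64(-0.0001), np.float64(0.0061), np.float64(0.0068), 180), ('mrk', np.float64(-0.0001), np.float64(0.0066), np.float64(0.0068), 1114)]
crop origin 325 0
```

View pics/w11z.png

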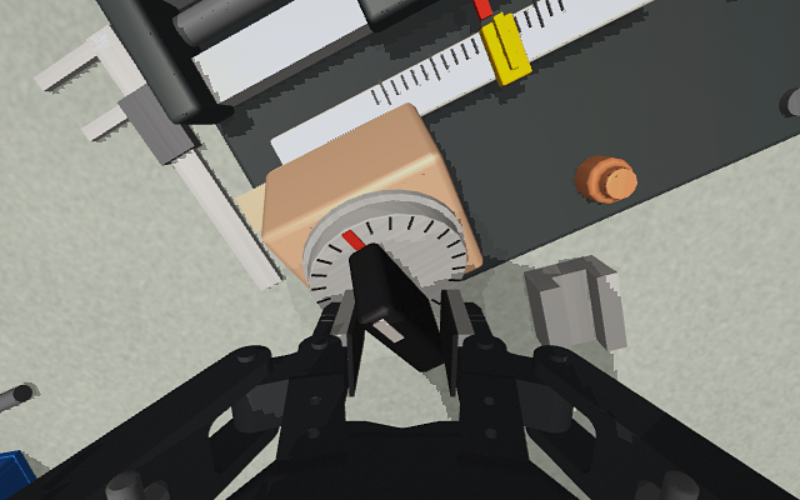

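View pics/w11a.png

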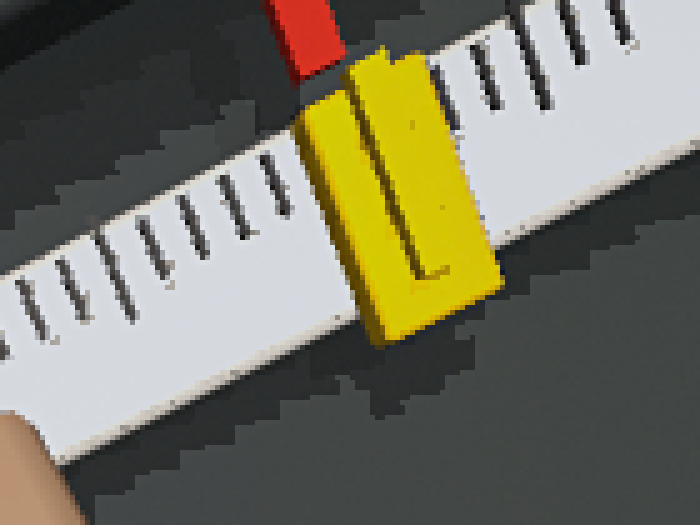

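```bash
python3 -c "
from h import *
for c in((324,67),(367,58),(345,68),(388,47)): print(pt('w11',325,0,c))"
```

```text
[0.0006 0.0088]
[-0.0005  0.0046]
[-0.0004  0.0069]
[-0.0005  0.0023]
```

```bash
python3 -m creep '[[0,0,0,1,0.29],[0,0,0,1,0.29],[0,0,0,1,0.29],[0,0,0,1,0.29]]';python3 go.py .4946 .1513 .1;  python3 -c "
from h import *
p,im,d=shot('wrist','w12');cv2.imwrite('pics/w12z.png',cv2.resize(im[:,:,::-1],(800,500)))
print(tips(p,im)); crop('w12')
p,im,d=shot('scene','s12');print(tips(p,im)); cv2.imwrite('pics/s12z.png',cv2.resize(im[130:250,300:430,::-1],None,fx=5,fy=5,interpolation=cv2.INTER_CUBIC))
"
```

```text
time: 12.1
ee_pos: [0.4973, 0.1513, 0.0839]
ee_rot: [0.963, -0.269, -0.001, -0.0]
force: [-3.7, 4.5, 2.3]
finger_gap: 0.0305
t 12.1 pos [0.4973 0.1513 0.0839] yaw -31.16 q6 2.19 F [-3.7  4.5  2.3] gap 0.0305 delta units [-0.03   0.017 -0.201]
[('mrk', np.float64(-0.0007), np.float64(0.0067), np.float64(0.0076), 35), ('mrk', np.float64(-0.0007), np.float64(0.0072), np.float64(0.0072), 121), ('mrk', np.float64(-0.0007), np.float64(0.0059), np.float64(0.0058), 1040)]
crop origin 244 0
[('ptr', np.float64(0.004), np.float64(0.0032), 10), ('mrk', np.float64(-0.0013), np.float64(-0.0013), np.float64(-0.0013), 4), ('mrk', np.float64(-0.0013), np.float64(-0.0016), np.float64(-0.0016), 8), ('mrk', np.float64(-0.0013), np.float64(-0.0021), np.float64(-0.0019), 27)]
```

View pics/w12z.png

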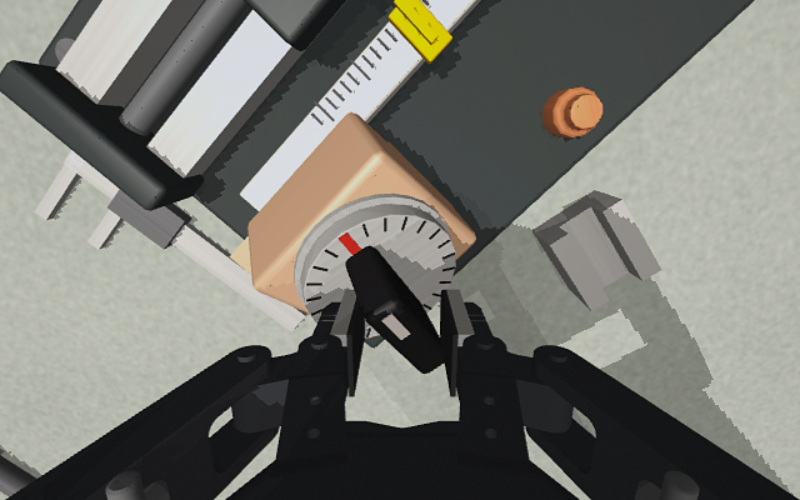

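View pics/s12z.png

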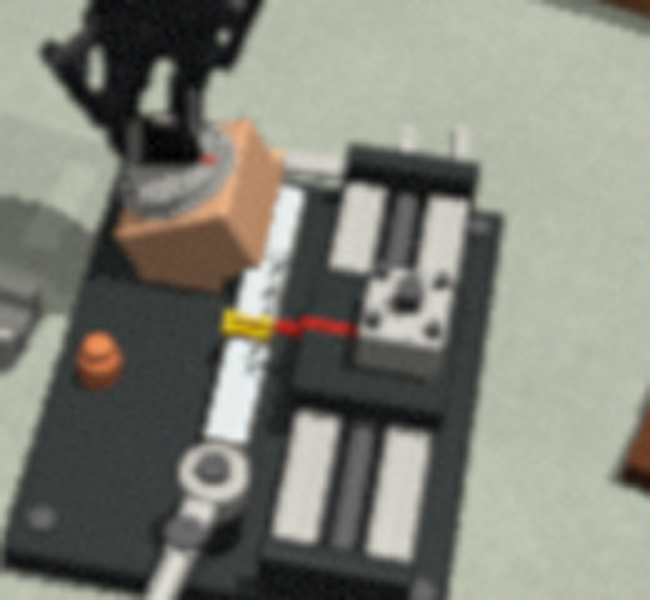

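```bash
python3 -m creep '[[0,0,0,-1,0.29],[0,0,0,-1,0.29],[0,0,0,-1,0.29],[0,0,0,-1,0.29],[0,0,0,-1,0.29]]';python3 go.py .4946 .1513 .1;  python3 -c "
from h import *
p,im,d=shot('wrist','w13');cv2.imwrite('pics/w13z.png',cv2.resize(im[:,:,::-1],(800,500)))
print(tips(p,im)); crop('w13')
"
```

```text
time: 12.7
ee_pos: [0.4984, 0.15, 0.084]
ee_rot: [0.999, -0.05, 0.001, 0.0]
force: [-0.6, -0.3, 0.5]
finger_gap: 0.0306
t 12.7 pos [0.4984 0.15   0.084 ] yaw -5.69 q6 1.745 F [-0.6 -0.3  0.5] gap 0.0306 delta units [-0.049 -0.012 -0.2  ]
[('ptr', np.float64(0.001), np.float64(0.0036), 206), ('mrk', np.float64(-0.0001), np.float64(0.0056), np.float64(0.0063), 58), ('mrk', np.float64(-0.0001), np.float64(0.0065), np.float64(0.007), 177), ('mrk', np.float64(-0.0001), np.float64(0.0069), np.float64(0.007), 1076)]
crop origin 342 0
```

View pics/w13z.png

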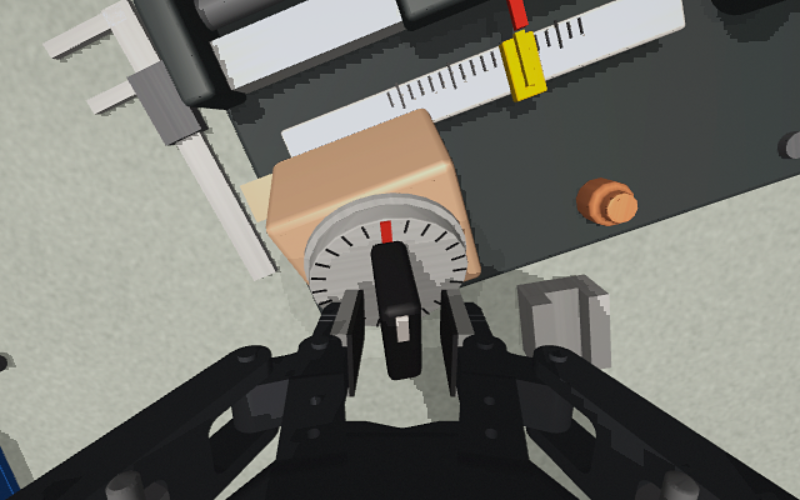

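View pics/w13a.png

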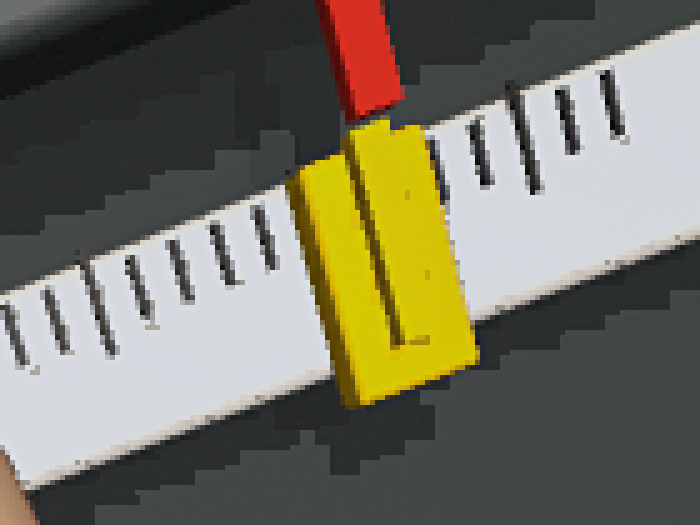

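```bash
python3 -c "
from h import *
for c in((380,106),(368,128),(345,138),(390,121)): print(pt('w13',342,0,c))"
```

```text
[0.0009 0.0031]
[-0.0006  0.0048]
[-0.0007  0.0073]
[-0.0008  0.0025]
```

Pointer is about 1.7 mm past the marker on the −y side. That's just inside tolerance but marginal. There is plenty of time, so I'll withdraw well beyond the marker again and approach in finer steps.

```bash
python3 -m creep '[[0,0,0,-1,0.29],[0,0,0,-1,0.29],[0,0,0,-1,0.29],[0,0,0,-1,0.29],[0,0,0,-1,0.29]]'
python3 -m creep '[[0,0,0,-1,0.29],[0,0,0,-1,0.29],[0,0,0,-1,0.29],[0,0,0,-1,0.29],[0,0,0,-1,0.29]]'
python3 -m creep '[[0,0,0,-1,0.29],[0,0,0,-1,0.29],[0,0,0,-1,0.29],[0,0,0,-1,0.29],[0,0,0,-1,0.29]]'
python3 -m creep '[[0,0,0,-1,0.29],[0,0,0,-1,0.29],[0,0,0,-1,0.29]]'
python3 go.py .4946 .1513 .1;  python3 -c "
from h import *
p,im,d=shot('scene','s14');print(tips(p,im)); p,im,d=shot('wrist','w14')
cv2.imwrite('pics/w14z.png',cv2.resize(im[:,:,::-1],(800,500)))"
```

```text
time: 13.25
ee_pos: [0.4983, 0.1501, 0.084]
ee_rot: [0.986, 0.167, 0.0, 0.001]
force: [0.1, 0.1, 0.4]
finger_gap: 0.0305
time: 13.75
ee_pos: [0.4982, 0.1505, 0.0838]
ee_rot: [0.927, 0.376, 0.0, 0.0]
force: [0.0, 1.6, -1.4]
finger_gap: 0.0306
time: 14.25
ee_pos: [0.4979, 0.1513, 0.0837]
ee_rot: [0.823, 0.568, 0.001, -0.001]
force: [-0.4, 5.4, -0.4]
finger_gap: 0.0304
time: 14.55
ee_pos: [0.4977, 0.1513, 0.0837]
ee_rot: [0.742, 0.67, 0.001, -0.001]
force: [-2.3, 4.7, -0.3]
finger_gap: 0.0304
t 14.55 pos [0.4977 0.1513 0.0837] yaw 84.17 q6 0.177 F [-2.3  4.7 -0.3] gap 0.0304 delta units [-0.003 -0.039 -0.203]
[('ptr', np.float64(0.0055), np.float64(0.0109), 10), ('mrk', np.float64(-0.0013), np.float64(-0.0013), np.float64(-0.0013), 4), ('mrk', np.float64(-0.0013), np.float64(-0.0016), np.float64(-0.0016), 8), ('mrk', np.float64(-0.0013), np.float64(-0.0021), np.float64(-0.0019), 27)]
```

View pics/w14z.png

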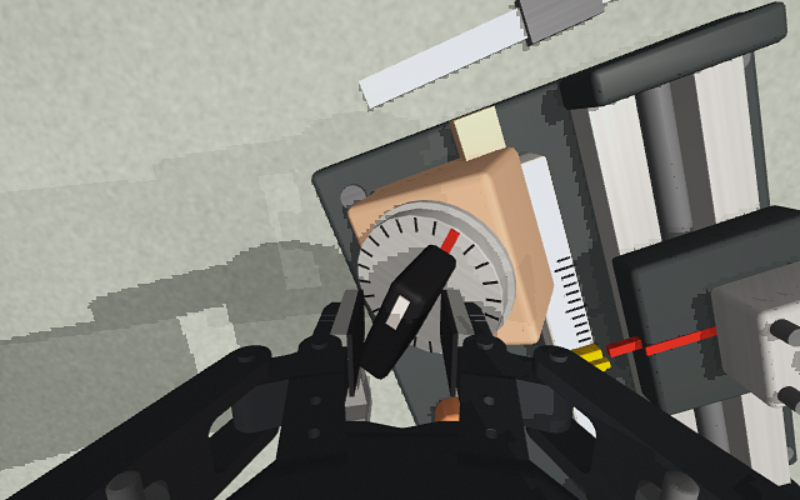

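```bash
python3 -m creep '[[0,0,0,-1,0.29],[0,0,0,-0.4,0.29],[0,0,0,0,0.29]]'
python3 -c "
from h import *
p,im,d=shot('scene','s15');print(tips(p,im)); p,im,d=shot('wrist','w15'); p,im,d=load('w15')
cv2.imwrite('pics/w15a.png',cv2.resize(im[200:360,400:600,::-1],None,fx=4,fy=3.7,interpolation=cv2.INTER_CUBIC))"
python3 -m creep '[[0,0,0,1,0.29],[0,0,0,1,0.29],[0,0,0,1,0.29],[0,0,0,1,0.29],[0,0,0,1,0.29]]'
python3 -m creep '[[0,0,0,1,0.29],[0,0,0,1,0.29],[0,0,0,1,0.29],[0,0,0,1,0.29],[0,0,0,0,0.29]]'; python3 go.py .4946 .1513 .1;  python3 -c "
from h import *
p,im,d=shot('wrist','w16');print(tips(p,im));crop('w16')"
```

```text
time: 14.95
ee_pos: [0.4975, 0.1507, 0.0838]
ee_rot: [0.701, 0.713, -0.0, -0.001]
force: [-2.8, 3.0, 1.3]
finger_gap: 0.0305
[('ptr', np.float64(0.0053), np.float64(0.0135), 11), ('mrk', np.float64(-0.0013), np.float64(-0.0013), np.float64(-0.0013), 4), ('mrk', np.float64(-0.0013), np.float64(-0.0016), np.float64(-0.0016), 8), ('mrk', np.float64(-0.0013), np.float64(-0.0021), np.float64(-0.0019), 27)]
time: 15.55
ee_pos: [0.4987, 0.1498, 0.0841]
ee_rot: [0.84, 0.543, 0.0, 0.001]
force: [-0.1, 0.1, -1.0]
finger_gap: 0.0303
time: 16.05
ee_pos: [0.4982, 0.1499, 0.0839]
ee_rot: [0.92, 0.391, 0.0, 0.001]
force: [-1.3, -1.3, 0.4]
finger_gap: 0.0304
t 16.05 pos [0.4982 0.1499 0.0839] yaw 46.04 q6 0.843 F [-1.3 -1.3  0.4] gap 0.0304 delta units [-0.019 -0.044 -0.201]
[('ptr', np.float64(0.0008), np.float64(0.0149), 167), ('mrk', np.float64(-0.0002), np.float64(0.0075), np.float64(0.0087), 45), ('mrk', np.float64(-0.0002), np.float64(0.0093), np.float64(0.0104), 138), ('mrk', np.float64(-0.0002), np.float64(0.0103), np.float64(0.0105), 875)]
crop origin 446 120
```

View pics/w16a.png

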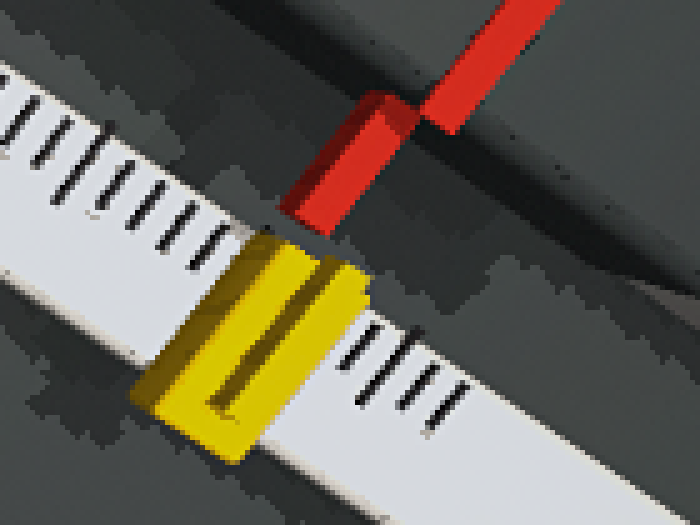

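```bash
python3 -c "
from h import *
for c in((316,225),(354,267)): print(pt('w16',446,120,c))"
python3 -m creep '[[0,0,0,1,0.29],[0,0,0,1,0.29],[0,0,0,1,0.29],[0,0,0,1,0.29],[0,0,0,1,0.29]]'
python3 -m creep '[[0,0,0,1,0.29],[0,0,0,1,0.29],[0,0,0,1,0.29],[0,0,0,1,0.29],[0,0,0,1,0.29]]'
python3 -m creep '[[0,0,0,1,0.29],[0,0,0,1,0.29],[0,0,0,0,0.29]]'
 python3 go.py .4946 .1513 .1;  python3 -c "
from h import *
p,im,d=shot('wrist','w17');print(tips(p,im));crop('w17')"
```

```text
[0.0013 0.0131]
[-0.0002  0.006 ]
time: 16.6
ee_pos: [0.4981, 0.1502, 0.084]
ee_rot: [0.983, 0.182, 0.0, 0.0]
force: [-1.2, -0.3, -0.3]
finger_gap: 0.0304
time: 17.1
ee_pos: [0.4971, 0.1511, 0.0837]
ee_rot: [0.999, -0.035, -0.001, -0.0]
force: [-4.2, 4.3, 2.9]
finger_gap: 0.0303
time: 17.4
ee_pos: [0.4975, 0.1509, 0.0839]
ee_rot: [0.993, -0.121, -0.0, -0.0]
force: [-3.7, 3.8, 0.9]
finger_gap: 0.0304
t 17.4 pos [0.4975 0.1509 0.0839] yaw -13.88 q6 1.889 F [-3.7  3.8  0.9] gap 0.0304 delta units [-0.037  0.004 -0.202]
[('ptr', np.float64(0.0008), np.float64(0.0085), 146), ('mrk', np.float64(-0.0001), np.float64(0.0053), np.float64(0.0061), 52), ('mrk', np.float64(-0.0001), np.float64(0.0061), np.float64(0.0066), 171), ('mrk', np.float64(-0.0001), np.float64(0.0064), np.float64(0.0066), 1099)]
crop origin 314 0
```

View pics/w17a.png

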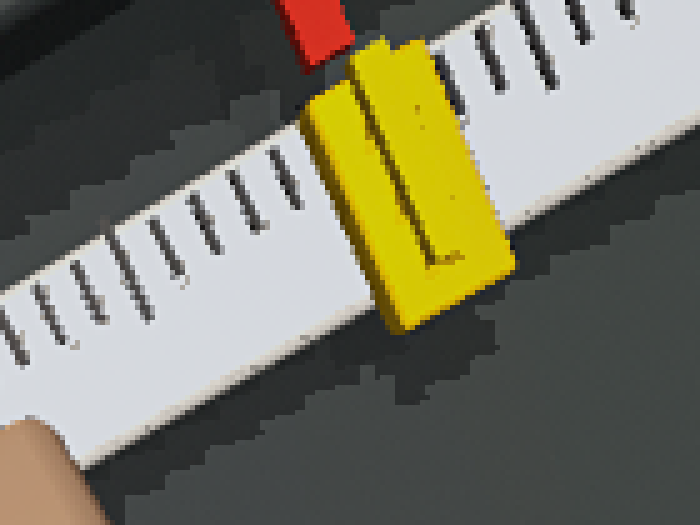

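```bash
python3 -c "
from h import *
for c in((333,57),(371,49)): print(pt('w17',314,0,c))"
python3 -m creep '[[0,0,0,0.8,0.29],[0,0,0,0.8,0.29],[0,0,0,0,0.29]]'
 python3 go.py .4946 .1513 .1;  python3 -c "
from h import *
p,im,d=shot('wrist','w18');print(tips(p,im));crop('w18')"
```

```text
[0.0004 0.008 ]
[-0.0008  0.0043]
time: 17.75
ee_pos: [0.4976, 0.151, 0.084]
ee_rot: [0.982, -0.19, -0.0, -0.0]
force: [-3.7, 3.7, 2.6]
finger_gap: 0.0302
t 17.75 pos [0.4976 0.151  0.084 ] yaw -21.87 q6 2.028 F [-3.7  3.7  2.6] gap 0.0302 delta units [-0.037  0.011 -0.201]
[('ptr', np.float64(0.0009), np.float64(0.0075), 31), ('mrk', np.float64(-0.0002), np.float64(0.0053), np.float64(0.0064), 51), ('mrk', np.float64(-0.0002), np.float64(0.0059), np.float64(0.0062), 166), ('mrk', np.float64(-0.0002), np.float64(0.006), np.float64(0.0062), 1096)]
crop origin 282 0
```

View pics/w18a.png

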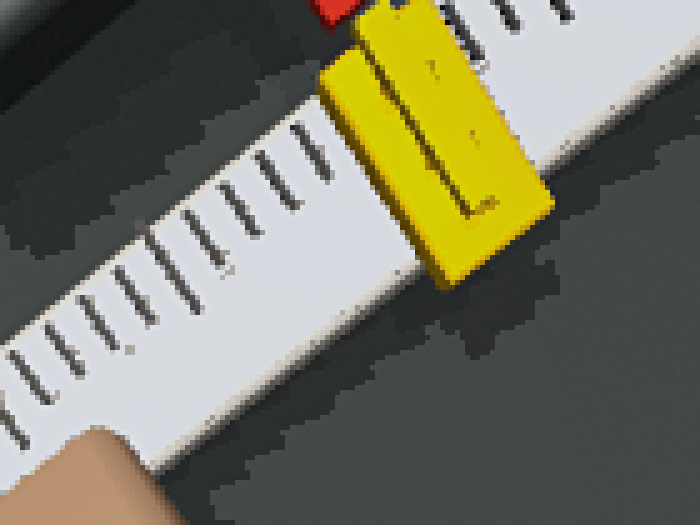

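```bash
python3 -c "
from h import *
for c in((350,14),(375,8),(333,27),(357,18)): print(pt('w18',282,0,c))"
python3 -m creep '[[0,0,0,0.8,0.29],[0,0,0,0.2,0.29],[0,0,0,0,0.29]]'
python3 -m creep '[[0,0,0,-1,0.29],[0,0,0,-1,0.29],[0,0,0,-1,0.29],[0,0,0,-1,0.29]]'
 python3 go.py .4946 .1513 .1;  python3 -c "
from h import *
p,im,d=shot('wrist','w19');print(tips(p,im));crop('w19')"
```

```text
[0.0003 0.0063]
[-0.0008  0.004 ]
[0.0004 0.0084]
[-0.0004  0.0059]
time: 18.1
ee_pos: [0.4977, 0.1511, 0.084]
ee_rot: [0.973, -0.232, -0.0, -0.001]
force: [-3.4, 4.8, 2.2]
finger_gap: 0.0304
time: 18.5
ee_pos: [0.4987, 0.15, 0.0841]
ee_rot: [0.998, -0.058, 0.001, 0.0]
force: [-0.4, -0.2, 0.3]
finger_gap: 0.0305
t 18.5 pos [0.4987 0.15   0.0841] yaw -6.61 q6 1.762 F [-0.4 -0.2  0.3] gap 0.0305 delta units [-0.052 -0.01  -0.198]
[('ptr', np.float64(0.0009), np.float64(0.005), 197), ('mrk', np.float64(-0.0001), np.float64(0.0057), np.float64(0.0066), 56), ('mrk', np.float64(-0.0001), np.float64(0.0065), np.float64(0.0071), 171), ('mrk', np.float64(-0.0001), np.float64(0.0069), np.float64(0.007), 1070)]
crop origin 339 0
```

View pics/w19a.png

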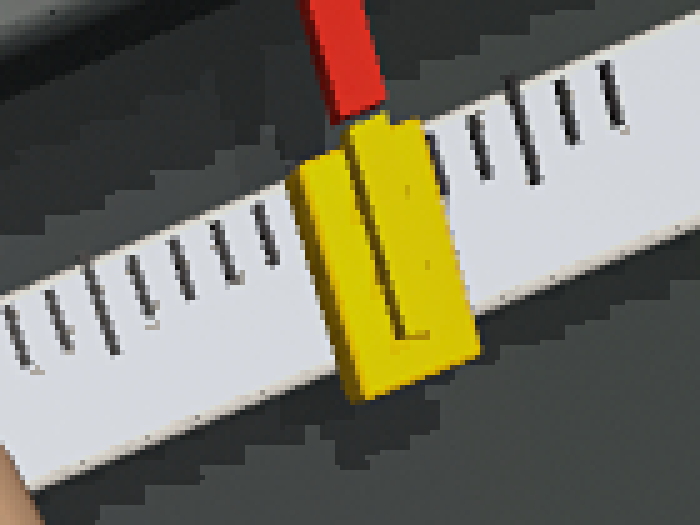

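```bash
python3 -c "
from h import *
for c in((362,111),(368,123)): print(pt('w19',339,0,c))
p,im,d=load('w19');cv2.imwrite('pics/w19z.png',cv2.resize(im[:,:,::-1],(800,500)))"
```

```text
[0.0006 0.0049]
[-0.0007  0.0046]
```

View pics/w19z.png

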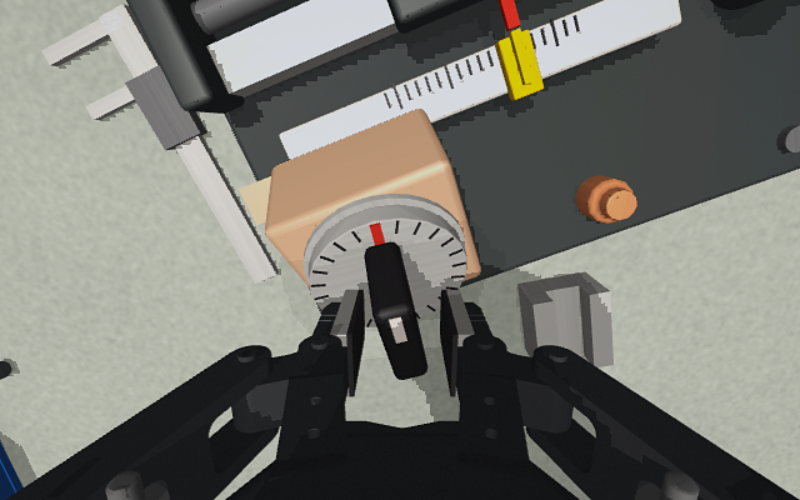

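The pointer is in line within about 0.3 mm and the jaws are clear of the bar. I'll lift off.

```bash
python3 -m creep '[[0,0,-0.3,0,0.29],[0,0,-0.5,0,0.29],[0,0,-0.6,0,0.29],[0,0,-0.5,0,0.29],[0,0,0,0,0.29]]'; python3 go.py .62 -.12 .2;  python3 -c "
from h import *
p,im,d=shot('top','t20');cv2.imwrite('pics/t20z.png',cv2.resize(im[150:260,240:420,::-1],None,fx=4.4,fy=4.4,interpolation=cv2.INTER_CUBIC)); P=cloud(p,d)
rd,_=masks(im); n,l,st,ce=cv2.connectedComponentsWithStats(rd.astype(np.uint8))
for i in range(1,n):
  if st[i,4]>5 and 350<ce[i][0]<420: 
    q=zmap(p,.082)[l==i][:,:2]; c=q.mean(0); v=np.linalg.svd(q-c)[2][0]; print(st[i],c,v)
for i in range(0,0): pass
print(onz(p,333,197,.08))
"
```

```text
time: 19.05
ee_pos: [0.5022, 0.1504, 0.2435]
ee_rot: [0.998, -0.061, 0.007, -0.001]
force: [0.9, 0.4, -0.7]
finger_gap: 0.0303
t 19.05 pos [0.5022 0.1504 0.2435] yaw -6.94 q6 1.767 F [ 0.9  0.4 -0.7] gap 0.0303 delta units [1.862 3.178 0.565]
[350 119   8   7  38] [ 0.8849858  -0.10258223] [-0.99273512 -0.12032032]
[368 190  15   7  80] [ 0.62980359 -0.17224896] [-0.11036664  0.99389094]
[384 190   5   5  25] [ 0.63318843 -0.210271  ] [-0.91390048  0.40593831]
[359 192   8   5  37] [ 0.62616329 -0.13004216] [ 0.13296994 -0.99112007]
[ 0.61549781 -0.03039884  0.08      ]
```

View pics/t20z.png

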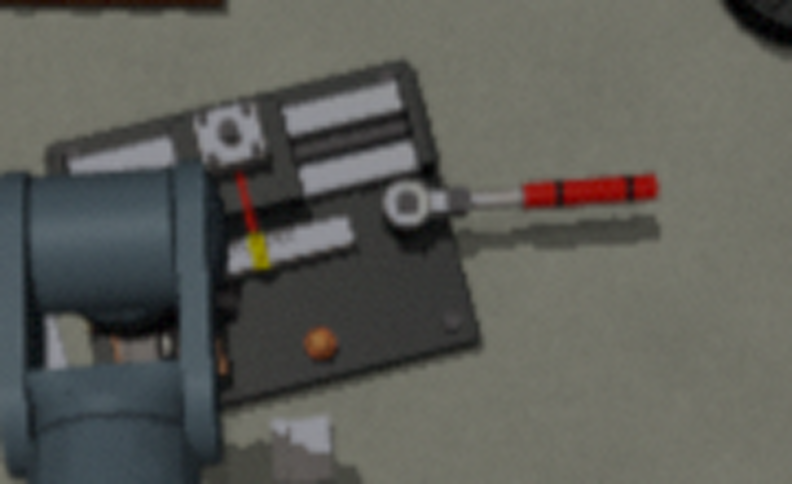

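```bash
python3 -m creep '[[0,0,0,-1,-0.1],[0,0,0,-1,-0.1],[0,0,0,-1,-0.1],[0,0,0,-1,-0.1],[0,0,0,-1,-0.1]]'
python3 -m creep '[[0,0,0,-1,-0.1],[0,0,0,-1,-0.1],[0,0,0,-1,-0.1],[0,0,0,-1,-0.1],[0,0,0,-1,-0.1]]'
python3 -m creep '[[0,0,0,-1,-0.1],[0,0,0,-1,-0.1],[0,0,0,-1,-0.1],[0,0,0,-1,-0.1],[0,0,0,-1,-0.1]]'
python3 -m creep '[[0,0,0,-1,-0.1],[0,0,0,-1,-0.1],[0,0,0,-1,-0.1],[0,0,0,-1,-0.1],[0,0,0,-1,-0.1]]'
python3 go.py .63 -.175 .2
```

```text
time: 19.6
ee_pos: [0.4973, 0.1501, 0.234]
ee_rot: [0.987, 0.159, -0.001, 0.0]
force: [-0.1, -0.1, 0.7]
finger_gap: 0.0471
time: 20.1
ee_pos: [0.4973, 0.1501, 0.234]
ee_rot: [0.93, 0.369, -0.001, -0.0]
force: [-0.9, -0.1, -0.1]
finger_gap: 0.0473
time: 20.6
ee_pos: [0.4973, 0.1501, 0.234]
ee_rot: [0.828, 0.561, -0.001, -0.0]
force: [0.3, -0.4, -0.3]
finger_gap: 0.0469
time: 21.1
ee_pos: [0.4973, 0.1501, 0.234]
ee_rot: [0.687, 0.727, -0.001, -0.001]
force: [0.7, 1.1, 0.8]
finger_gap: 0.0467
t 21.1 pos [0.4973 0.1501 0.234 ] yaw 93.27 q6 0.018 F [0.7 1.1 0.8] gap 0.0467 delta units [-4.151  1.426  0.425]
```

```bash
python3 -m creep '[[-0.58,0.2,0.04,0,-0.1],[-0.58,0.2,0.04,0,-0.1],[-0.58,0.2,0.04,0,-0.1],[-0.58,0.2,0.04,0,-0.1]]'
python3 -m creep '[[-0.58,0.2,0.04,0,-0.1],[-0.58,0.2,0.04,0,-0.1],[-0.58,0.2,0.04,0,-0.1],[0,0,0,0,-0.1]]'
python3 go.py .63 -.175 .12; python3 -c "
from h import *
p,im,d=shot('wrist','w21');cv2.imwrite('pics/w21z.png',cv2.resize(im[:,:,::-1],(800,500)))"
```

```text
time: 21.5
ee_pos: [0.5716, -0.0334, 0.2212]
ee_rot: [0.688, 0.726, -0.001, -0.001]
force: [0.3, 1.2, 0.6]
finger_gap: 0.0467
time: 21.9
ee_pos: [0.6271, -0.1733, 0.2102]
ee_rot: [0.69, 0.724, -0.001, -0.001]
force: [-0.2, 0.9, 0.2]
finger_gap: 0.0469
t 21.9 pos [ 0.6271 -0.1733  0.2102] yaw 92.74 q6 -0.49 F [-0.2  0.9  0.2] gap 0.0469 delta units [-0.023  0.039  1.127]
```

View pics/w21z.png

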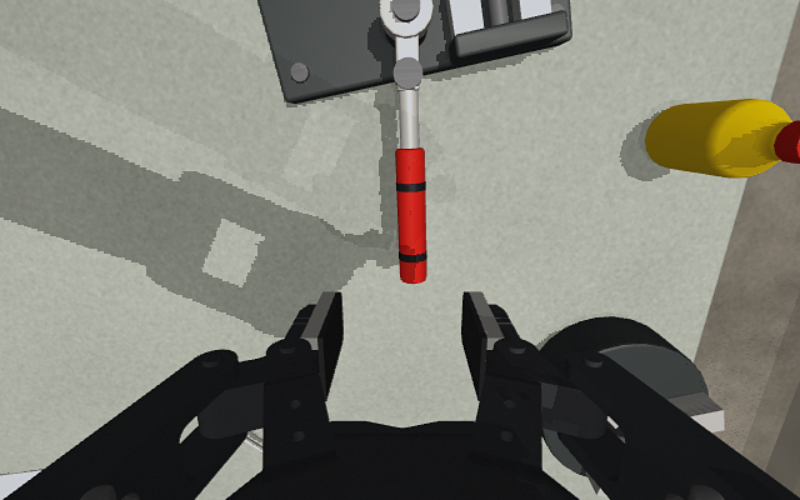

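```bash
cat >> h.py <<'E'
def wr(tag,ax,jt,hb,ht,s=.8):
    p,_,_=load(tag); A,J,B,T=[onz(p,c[0]*s,c[1]*s,z)[:2] for c,z in((ax,.085),(jt,.082),(hb,.082),(ht,.082))]
    a=lambda v:np.degrees(np.arctan2(v[0],-v[1]))
    print('axis',A.round(4),'joint',J.round(4),'hb',B.round(4),'ht',T.round(4),'arm ang',a(J-A).round(1),'handle ang',a(T-B).round(1),'|AJ|',np.linalg.norm(J-A).round(4))
E
python3 -c "
from h import *
wr('w21',(405,8),(407,72),(411,150),(413.5,275))
p,im,d=load('w21');P=cloud(p,d)
for u,v in((405,8),(407,72),(412,200)): print(P[int(v*.8),int(u*.8)].round(4))"
```

```text
axis [ 0.6206 -0.0301] joint [ 0.6239 -0.0676] hb [ 0.6294 -0.1187] ht [ 0.6366 -0.2136] arm ang 5.0 handle ang 4.3 |AJ| 0.0376
[ 0.6206 -0.0303  0.0869]
[ 0.6234 -0.0671  0.0818]
[ 0.6316 -0.1549  0.0808]
```

```bash
python3 -m creep '[[-0.02,0.08,0.5,0,-0.1],[0,0,0.5,0,-0.1],[0,0,0.5,0,-0.1],[0,0,0.3,0,-0.1],[0,0,0,0,-0.1]]'
python3 go.py .633 -.175 .038; python3 -c "
from h import *
p,im,d=shot('wrist','w22');cv2.imwrite('pics/w22z.png',cv2.resize(im[:,:,::-1],(800,500)))
P=cloud(p,d); q=P[200:330,250:400].reshape(-1,3); 
for u in (265,270,375,385):
  v=[v for v in range(220,300) if d[v,u]>0 and d[v,u]<.2]; print(u, v[:1] and P[v[0]+1,u].round(3))"
```

```text
time: 22.45
ee_pos: [0.6295, -0.1662, 0.0637]
ee_rot: [0.687, 0.726, -0.002, -0.005]
force: [-0.4, -0.0, 1.0]
finger_gap: 0.0468
t 22.45 pos [ 0.6295 -0.1662  0.0637] yaw 93.15 q6 -0.487 F [-0.4 -0.   1. ] gap 0.0468 delta units [-0.113  0.04   0.32 ]
265 [ 0.601 -0.157  0.085]
270 [ 0.604 -0.156  0.086]
375 [ 0.653 -0.154  0.085]
385 [ 0.658 -0.154  0.084]
```

View pics/w22z.png

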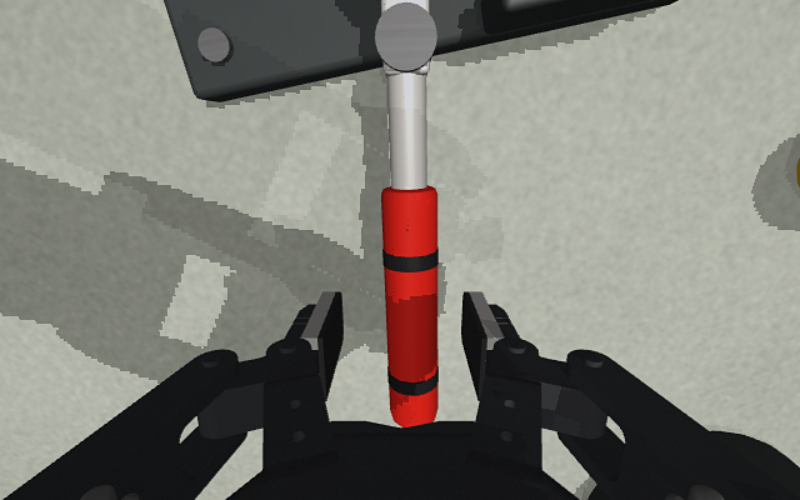

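```bash
python3 -m creep '[[-0.1,0,0.17,0,-0.1],[0,0,0.17,0,-0.1],[0,-0.1,0,0,-0.1],[0,-0.15,0,1,-0.1],[0,-0.15,0,1,-0.1]]'
python3 go.py .633 -.175 .038; python3 -c "
from h import *
p,im,d=shot('wrist','w23');cv2.imwrite('pics/w23z.png',cv2.resize(im[:,:,::-1],(800,500)))"
```

```text
time: 23.0
ee_pos: [0.6022, -0.1776, 0.0427]
ee_rot: [0.75, 0.662, 0.001, 0.001]
force: [2.8, 0.7, -0.4]
finger_gap: 0.0472
t 23.0 pos [ 0.6022 -0.1776  0.0427] yaw 82.87 q6 -0.344 F [ 2.8  0.7 -0.4] gap 0.0472 delta units [0.08  0.378 0.06 ]
```

View pics/w23z.png

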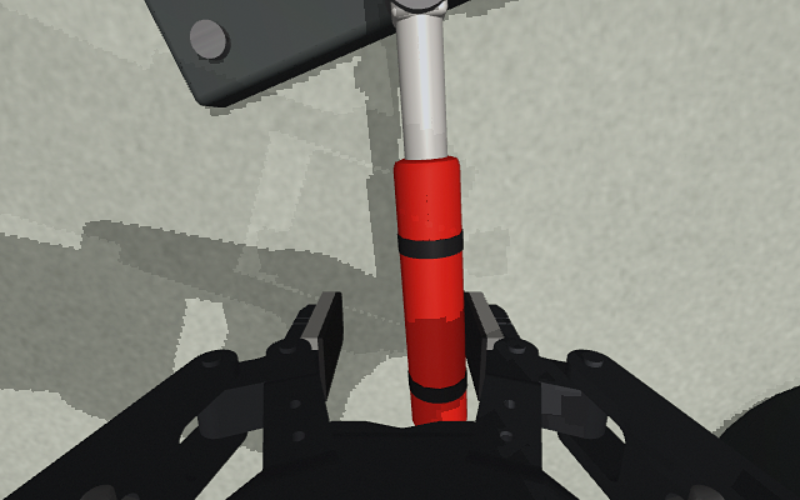

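```bash
python3 -m creep '[[0.01,-0.15,0,1,-0.1],[0.01,-0.15,0,1,-0.1]]'
python3 -m creep '[[0.01,-0.08,0,0.5,-0.1],[0.01,-0.08,0,0.5,-0.1]]'; python3 go.py .633 -.175 .038
```

```text
time: 23.25
ee_pos: [0.5793, -0.1727, 0.0431]
ee_rot: [0.804, 0.595, 0.001, 0.001]
force: [2.9, -0.8, -0.0]
finger_gap: 0.047
time: 23.45
ee_pos: [0.5676, -0.1676, 0.0433]
ee_rot: [0.829, 0.56, 0.001, 0.002]
force: [2.6, -2.0, 0.2]
finger_gap: 0.0469
t 23.45 pos [ 0.5676 -0.1676  0.0433] yaw 68.05 q6 -0.095 F [ 2.6 -2.   0.2] gap 0.0469 delta units [0.22  0.792 0.069]
```

```bash
python3 -m creep '[[0.01,-0.08,0,0.5,-0.1],[0.01,-0.08,0,0.5,-0.1]]'
python3 -m creep '[[0.01,-0.08,0,0.5,-0.1],[0.01,-0.08,0,0.5,-0.1]]'; python3 go.py .633 -.175 .038; python3 -c "
from h import *
p,im,d=shot('wrist','w24');cv2.imwrite('pics/w24z.png',cv2.resize(im[:,:,::-1],(800,500)))"
```

```text
time: 23.65
ee_pos: [0.5567, -0.1613, 0.0434]
ee_rot: [0.852, 0.523, 0.001, 0.002]
force: [1.2, -2.9, 0.3]
finger_gap: 0.0469
time: 23.85
ee_pos: [0.5487, -0.156, 0.0445]
ee_rot: [0.874, 0.485, 0.002, 0.006]
force: [7.4, -11.8, -5.6]
finger_gap: 0.0472
t 23.85 pos [ 0.5487 -0.156   0.0445] yaw 58.07 q6 0.084 F [  7.4 -11.8  -5.6] gap 0.0472 delta units [0.356 1.019 0.094]
```

View pics/w24z.png

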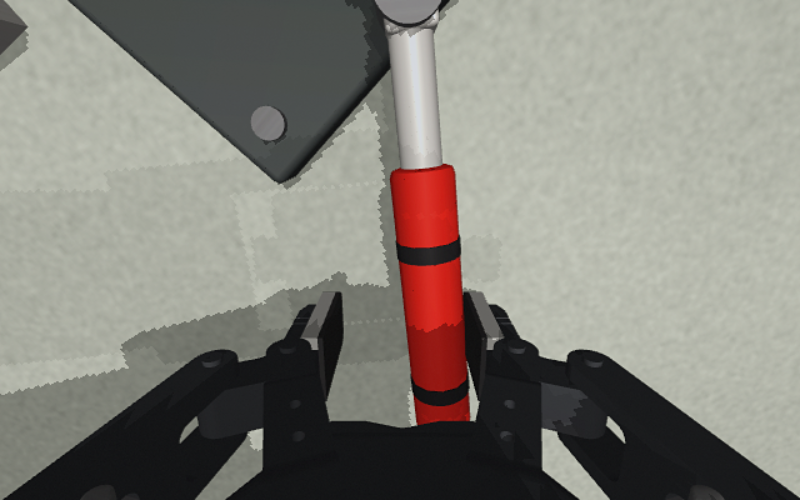

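```bash
python3 -c "
from h import *
s=r.get_state(); print(s['force'])"
python3 -m creep '[[0.01,-0.06,0,0.5,-0.1],[0.01,-0.06,0,0.5,-0.1],[0,0,0,0,-0.1]]'; python3 go.py .633 -.175 .038; python3 -c "
from h import *
p,im,d=shot('wrist','w25');cv2.imwrite('pics/w25z.png',cv2.resize(im[:,:,::-1],(800,500)))
p,im,d=shot('top','t25');cv2.imwrite('pics/t25z.png',cv2.resize(im[150:260,240:420,::-1],None,fx=4.4,fy=4.4,interpolation=cv2.INTER_CUBIC))
p,im,d=shot('scene','s25');cv2.imwrite('pics/s25z.png',cv2.resize(im[170:320,250:410,::-1],None,fx=4,fy=4,interpolation=cv2.INTER_CUBIC))"
```

```text
[ 7.25054391 -9.61078803 -5.07648692]
time: 24.2
ee_pos: [0.5409, -0.1494, 0.0443]
ee_rot: [0.894, 0.447, 0.002, 0.005]
force: [5.6, -8.9, -3.3]
finger_gap: 0.0471
t 24.2 pos [ 0.5409 -0.1494  0.0443] yaw 53.13 q6 0.175 F [ 5.6 -8.9 -3.3] gap 0.0471 delta units [0.436 1.112 0.09 ]
```

View pics/w25z.png

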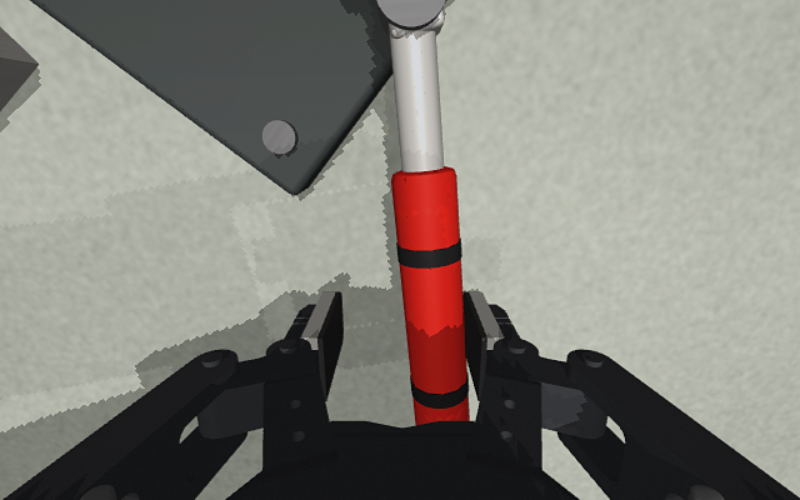

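View pics/s25z.png

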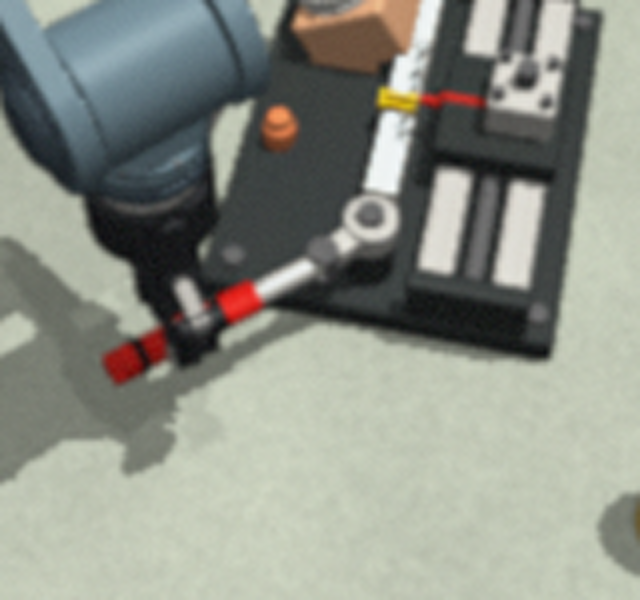

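```bash
python3 -c "
from h import *
p,im,d=load('s25'); o=np.array([250,170])
f=lambda c,z:onz(p,*(o+np.array(c)/4),z)[:2]
A=f((371,216),.087);J=f((325,249),.084);B=f((245,297),.08);T=f((122,362),.08); a=lambda v:np.degrees(np.arctan2(v[0],-v[1]))
print(A,J,B,T,a(J-A),a(B-J),a(T-B),a(T-J),np.linalg.norm(J-A),np.linalg.norm(T-J))
p,im,d=load('w25'); f=lambda c,z:onz(p,c[0]*.8,c[1]*.8,z)[:2]
J=f((409,0),.082); B=f((424,172),.082); T=f((441,390),.082);print(J,B,T,a(B-J),a(T-B))
p,im,d=load('w24'); f=lambda c,z:onz(p,c[0]*.8,c[1]*.8,z)[:2]
J=f((408,0),.082); B=f((423,170),.082); T=f((440,390),.082);print(J,B,T,a(B-J),a(T-B))"
```

```text
[ 0.62350905 -0.03045456] [ 0.60768504 -0.06461635] [ 0.57808691 -0.11682382] [ 0.53344547 -0.1912587 ] -24.85393703187535 -29.55033095348723 -30.95271906497488 -30.379444851912503 0.037648728456196746 0.14679849829227876
[ 0.60294353 -0.06755806] [ 0.5792547  -0.10715768] [ 0.53875716 -0.17346103] -30.88822252653855 -31.416242558482875
[ 0.60324892 -0.06872878] [ 0.58330376 -0.10975764] [ 0.54824115 -0.17991724] -25.925550047591948 -26.55381656121113
```

```bash
python3 -m creep '[[0.01,-0.055,0,0.5,-0.1],[0.01,-0.055,0,0.5,-0.1],[0.01,-0.055,0,0.5,-0.1],[0.01,-0.055,0,0.5,-0.1],[0,0,0,0,-0.1]]'; python3 go.py .633 -.175 .038; python3 -c "
from h import *
p,im,d=shot('wrist','w26');cv2.imwrite('pics/w26z.png',cv2.resize(im[:,:,::-1],(800,500)))
p,im,d=shot('scene','s26');cv2.imwrite('pics/s26z.png',cv2.resize(im[170:320,250:410,::-1],None,fx=4,fy=4,interpolation=cv2.INTER_CUBIC))"
```

```text
time: 24.85
ee_pos: [0.5294, -0.136, 0.0444]
ee_rot: [0.93, 0.368, 0.002, 0.005]
force: [3.6, -11.2, -2.3]
finger_gap: 0.0471
t 24.85 pos [ 0.5294 -0.136   0.0444] yaw 43.15 q6 0.363 F [  3.6 -11.2  -2.3] gap 0.0471 delta units [0.611 1.241 0.093]
```

View pics/w26z.png

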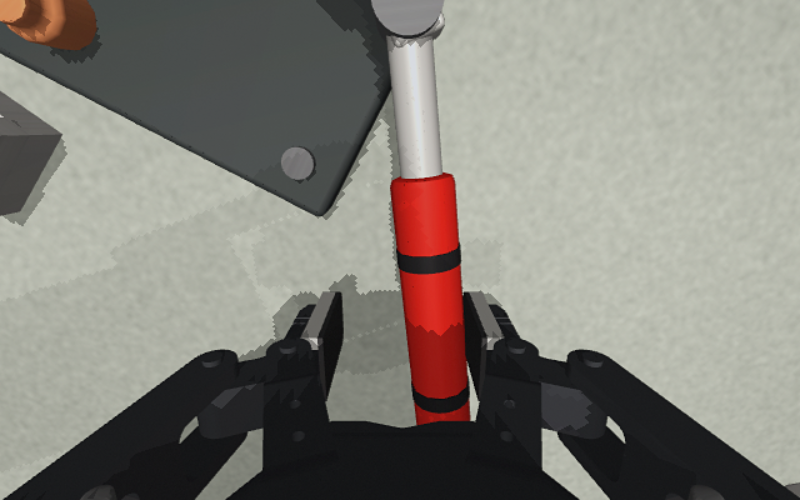

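View pics/s26z.png

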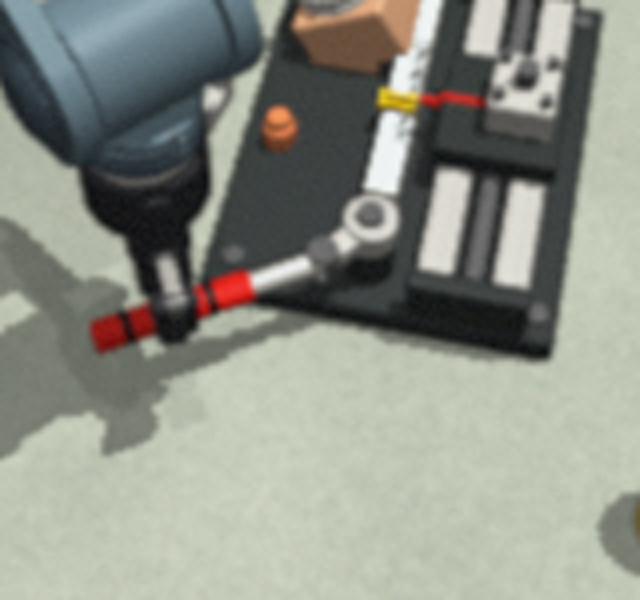

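Clearly bent, by about 16° (joint stationary, handle turned on). Now I'll back off the handle to mid-gap, then lift.

```bash
python3 -m creep '[[0,0.08,0,0,-0.1],[0,0.05,0,0,-0.1],[0,0,0,0,-0.1],[0,0,0,0,-0.1]]'; python3 go.py .633 -.175 .038; python3 -c "
from h import *
p,im,d=shot('wrist','w27');cv2.imwrite('pics/w27z.png',cv2.resize(im[:,:,::-1],(800,500)))"
```

```text
time: 25.35
ee_pos: [0.5339, -0.1396, 0.0421]
ee_rot: [0.93, 0.367, -0.0, -0.0]
force: [-0.7, 1.3, -1.0]
finger_gap: 0.0469
t 25.35 pos [ 0.5339 -0.1396  0.0421] yaw 43.11 q6 0.357 F [-0.7  1.3 -1. ] gap 0.0469 delta units [0.602 1.17  0.05 ]
```

View pics/w27z.png

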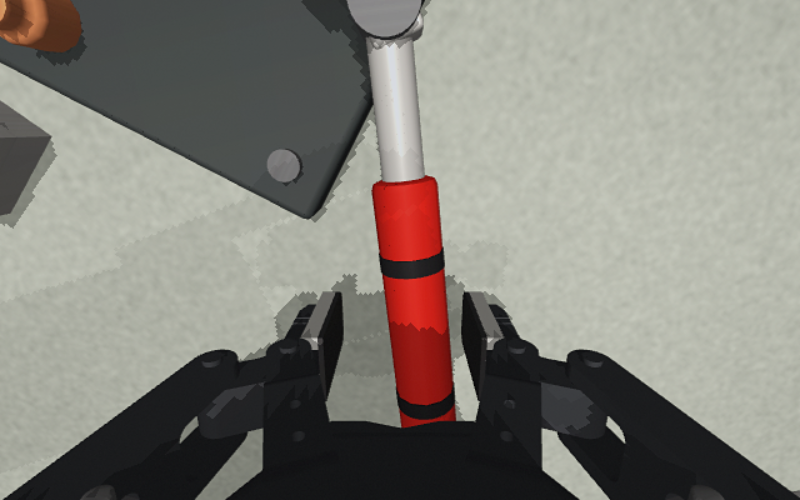

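```bash
python3 -m creep '[[0,0.03,0,0,-0.1],[0,0,-0.3,0,-0.1],[0,0,-0.5,0,-0.1],[0,0,-0.6,0,-0.1],[0,0,-0.6,0,-0.1]]'; python3 -m creep '[[0.3,0.3,-0.3,0,-0.1],[0.3,0.3,-0.3,0,-0.1],[0,0,0,0,-0.1]]'; python3 go.py .633 -.175 .038; python3 -c "
from h import *
p,im,d=shot('wrist','w28');cv2.imwrite('pics/w28z.png',cv2.resize(im[:,:,::-1],(800,500))); print(tips(p,im)); crop('w28')
shot('scene','s28')"
```

```text
time: 25.9
ee_pos: [0.5352, -0.1412, 0.2035]
ee_rot: [0.93, 0.367, -0.0, -0.0]
force: [1.0, -0.5, -0.3]
finger_gap: 0.0471
time: 26.2
ee_pos: [0.6078, -0.1447, 0.255]
ee_rot: [0.93, 0.368, 0.003, 0.003]
force: [-0.7, 0.7, 0.1]
finger_gap: 0.0474
t 26.2 pos [ 0.6078 -0.1447  0.255 ] yaw 43.16 q6 0.402 F [-0.7  0.7  0.1] gap 0.0474 delta units [-0.04   0.47   2.716]
[('ptr', np.float64(0.0011), np.float64(0.0036), 52), ('mrk', np.float64(-0.0005), np.float64(-0.0002), np.float64(-0.0009), 26), ('mrk', np.float64(-0.0005), np.float64(0.0001), np.float64(-0.0006), 54), ('mrk', np.float64(-0.0005), np.float64(0.0003), np.float64(-0.0005), 272)]
crop origin 71 0
```

View pics/w28z.png

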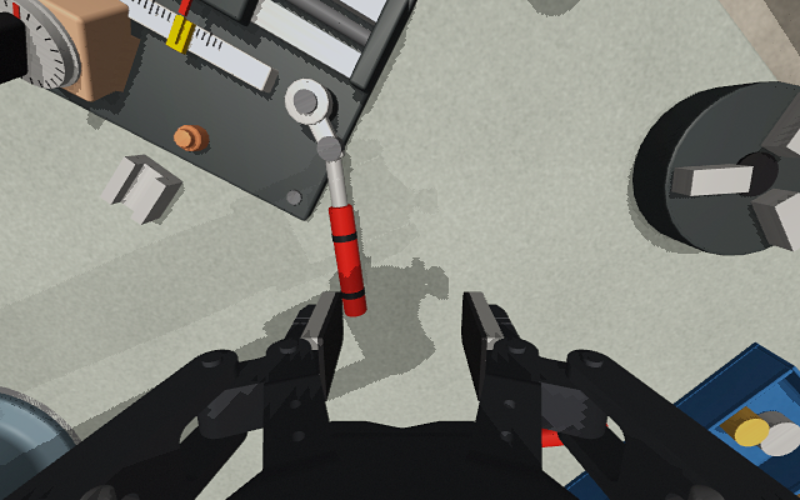

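View pics/s28.png

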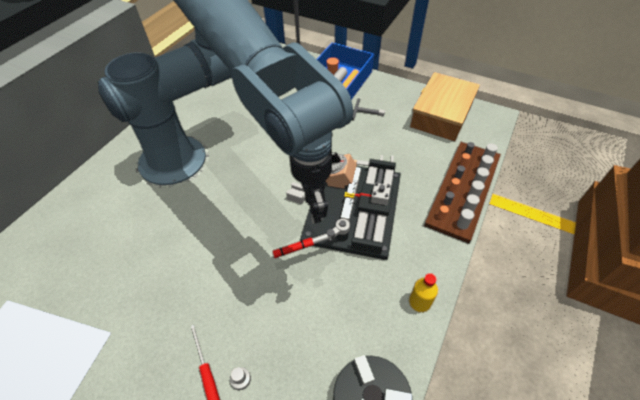

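```bash
python3 -c "
from h import *
wr('w28',(306,101),(329,149),(341,207),(355,308))
p,im,d=load('s28');print(tips(p,im)[:2])
p,im,d=load('w28');c=im[0:60,90:200,::-1];cv2.imwrite('pics/w28b.png',cv2.resize(c,None,fx=7,fy=7,interpolation=cv2.INTER_NEAREST))"
```

```text
axis [ 0.6215 -0.0288] joint [ 0.6053 -0.0657] hb [ 0.5752 -0.1045] ht [ 0.5122 -0.1759] arm ang -23.9 handle ang -41.5 |AJ| 0.0403
[('ptr', np.float64(0.004), np.float64(0.0037), 9), ('mrk', np.float64(-0.0013), np.float64(-0.0013), np.float64(-0.0013), 4)]
```

View pics/w28b.png

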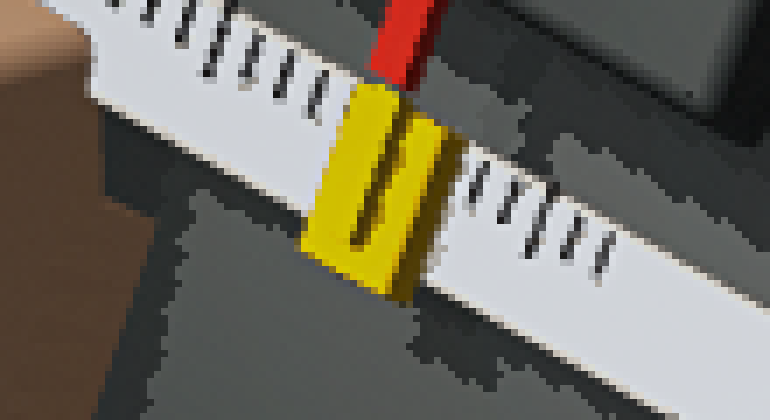

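```bash
python3 -m creep '[[0.32,-0.34,-0.3,0,-0.1],[0.32,-0.34,-0.2,0,-0.1],[0.32,-0.34,0,0,-0.1],[0.2,-0.2,0,0,-0.1],[0,0,0,0,-0.1]]'; python3 -c "
from h import *
for c in((390,79),(383,92)):
  p,_,_=load('w28'); print(F(onz(p,90+c[0]/7,c[1]/7,.062)))
p,im,d=shot('wrist','w29');cv2.imwrite('pics/w29z.png',cv2.resize(im[:,:,::-1],(800,500))); print(tips(p,im)); crop('w29',40); print(r.get_state()['force'],p['eye'])"
```

```text
time: 26.8
ee_pos: [0.603, -0.0065, 0.2885]
ee_rot: [0.929, 0.369, -0.001, -0.001]
force: [0.5, -0.6, 0.0]
finger_gap: 0.0469
[0.00100758 0.00240238]
[-0.00104296  0.00270122]
[('ptr', np.float64(0.0016), np.float64(0.004), 34), ('mrk', np.float64(0.0), np.float64(0.0028), np.float64(0.0026), 20), ('mrk', np.float64(0.0), np.float64(0.0029), np.float64(0.0029), 39), ('mrk', np.float64(0.0), np.float64(0.003), np.float64(0.003), 193)]
crop origin 220 73
[-0.24450309 -0.40691833  0.08665923] [0.65400117 0.04193656 0.44513992]
```

View pics/w29a.png

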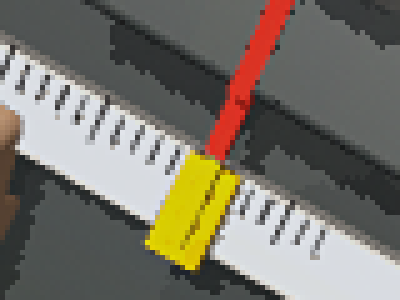

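View pics/w29z.png

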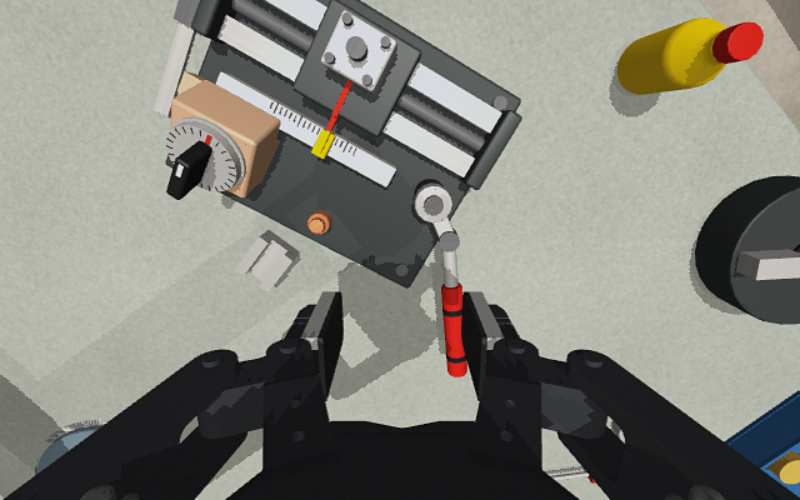

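Pointer and marker tips coincide within about 1 mm in three different views. The wrench is bent by about 17°, and the bush and V-block look undisturbed. I'll hand in.

```bash
python3 -c "
from plant import r
print(r.finish_job(), r.get_state()['time'])"
```

```text
the job is handed in; nothing more can be done
the job is handed in; nothing more can be done
```

I did the job as asked and handed it in at about 27 s of the 54 s limit; it reports no verdict, so these are my own readings.

**Knob and slide:** The rows can't tilt the tool, so I turned the knob with the partly open jaws straddling the grip bar.
- **First pass:** I withdrew about 10 mm beyond the marker. The feed then overshot by about 1.7 mm. That was inside the 2 mm tolerance but too marginal, so I did it again.
- **Second pass:** I withdrew again, about 7–8 mm beyond the marker. I then fed clockwise in small steps, turned the jaws back inside their play until they were clear of the bar, and lifted off.

**Wrench:** I swung it clockwise until the lock screw went tight. The push force jumped from about 3 N to about 14 N there. I kept going until the joint had clearly bent, then backed off and lifted away.

**Last checks:**
- **Alignment:** The close wrist view put the pointer 0.3 mm from the marker. Later views from other angles gave 0.3 mm and about 1 mm. The scene camera's absolute offset disagreed because its pixels are coarse (about 3 mm). Against the close wrist views it fits the pointer being in line.
- **Wrench bend:** It measured about 17–18°, or 0.3 rad, between the required 0.15 and the 0.5 limit.
- **Surroundings:** The marker, bush and V-block looked undisturbed, and the wrist force was near zero at hand-in.
- **Fingertip height:** The camera showed the tips about 20–30 mm farther back than the description gives. I set tool heights from the images instead.

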